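# Hang the rinsed baskets on the drip stand

### The arm

A 6-joint arm with a two-finger parallel gripper is mounted at the origin on the work surface. World frame = base frame: x ahead of the robot, y to its left, z up, the work surface at z = 0. Lengths are in m, angles in rad, forces in N, time in s.
With the tool pointing down it reaches from about 0.325 to 0.775 m from the base axis. Payload 5.5 kg.
Tool frame: the origin (TCP) lies at the very end of the fingers, on their centre line; the grasp point (between the pads) lies 19 mm behind it; z points along the fingers, y is the line along which they close (so a half turn about z gives the same grasp; the last joint's range is limited). The gripper opens to 88 mm and grips with 3 to 60 N. Pads are 20 mm wide; open, the fingers measure 115 mm over their backs; the gripper's body (75 mm by 178 mm) begins 61 mm behind the grasp point.
Start: joints at [1.044, 0.091, 1.231, -0, 1.82, -0.057], TCP at [0.272, 0.535, 0.223] pointing down, gripper open.
Joint ranges: [-2.87, 2.87], [-0.86, 2.18], [0.17, 2.46], [-1.51, 4.65], [0.06, 2.69], [-2.65, 2.65]. Speed limits (rad/s): [2.57, 2.57, 3.01, 3.14, 3.14, 3.14].

### API

Orientations are given as a unit quaternion [w, x, y, z].
In Python, from workcell import manip, optics gives the robot as it stands.
- The arm moves only by the tool apply_moves, never from a script. Its argument "steps" is text: rows parted by semicolons, each of 7 numbers parted by spaces: the turn, a rotation vector about the tool's x, y, z in units of 8 degrees (1.0 is 8 degrees), then the shift along the tool's x, y, z in units of 50 mm (1.0 is 50 mm), then the opening, from -1 (shut) to 1 (fully open). A call has 1 to 12 rows; each row is the pose to reach, as a shift and turn from the pose commanded when the call began, along the tool's axes at that moment; what a row does not reach only later rows make up. A row lasts 1/10 s, in which the tool goes at most 50 mm and 8.59 degrees, less where a joint would pass 70% of its speed; a pose out of reach is approached as far as the arm can. A call with a gripper value outside its range is refused whole. The fingers move at their own pace and stop on an object; "grip_force" is the grip in N (left out, the last holds). Time passes only in rows, so rows that repeat a pose let the fingers close. It gives the time, the measured TCP pose, the force, the opening and the grip force at its end, in the units of the state.
- manip.get_obs(): the state, without advancing time (a new reading comes with each control period).
- optics.get_image(name): name is "scene" or "top" or "wrist"; returns a dict with "color" (400x640x3 uint8, red, green, blue), "intrinsics" (3x3 intrinsics, pixels), "cam_to_world" (4x4, takes a point from camera to world coordinates). Camera axes: x right, y down, z forward; pixel columns grow to the right and rows downward; lengths in m; the calibration is good to about 2 mm. The wrist camera is an equidistant fisheye: a pixel r from the principal point sees the ray r / f radians off the axis. A picture is of the moment at which its call begins. There is no depth.
- manip.close_job(): hands the job in; it is judged then, once.
The state is a dict: "time_s": time; "joints": joint angles; "joint_vel": joint speeds; "joint_torque": joint torques, N m; "tool_pos": TCP position; "orientation": TCP orientation; "contact_force": force on the tool from outside, world axes, zero at the start; "torque": the same for the moment, N m; "finger_gap": opening from 0.0 (shut) to 1.0 (fully open); "gripper_force": force on a finger pad.
Only numpy, scipy, OpenCV 4.12 (cv2) and the standard library are available. Lean on these libraries where they do the work, as an engineer would, in place of code of your own. Each camera call takes 0.05 s, during which the arm holds its last target. There are 200 camera calls.

### The job

Reach through the release hole in the roof of the drying unit with the release pin to trip the hidden catch so that the tray slides out, and turn all three swivel hooks of the drip stand to face squarely to its front before anything is hung. Then hang every basket from the tray by its bail on a hook, one basket to a hook, with the hooks left facing the front, and after that push the empty tray shut until it catches. At the end the release pin stands fully home in its block again; leave the tin, the tool pot and the screwdriver where they are.

Things in the scene. Friction and masses are not known exactly. Their poses are not given: they have to be found in the camera images.
- unit: The bench-top drying unit, a fixed grey case 180 (x) x 130 (y) x 108 mm high. Origin: centre of its underside. Its own -x axis is its front, where the tray comes out.
- release_hole (a point): Centre of the 14 mm round release hole in the unit's flat roof, at roof-top level (108 mm above the bench; roof 8 mm thick; axes as the unit's), in a black patch near the front. The brass pad of the hidden spring catch lies 30 mm below the roof top, right under the hole.
- pawl (a joint): How far the hidden catch pad is pressed down, m: 0 at rest, 0.012 at its stop; the tray is released at about 0.008. Its spring needs about 2 N to start and 4 to 5.5 N to go down. Springs back by itself.
- tray (a joint): How far the sprung tray stands out of the unit, m: 0 shut and caught; when the catch is tripped a spring slides it out along the unit's -x to 0.15 in some 1 to 2 s. To shut it, push its front home to about -0.004 (3 N rising to about 7 N, stop at -0.006); the catch snaps and holds it at about 0. If not caught it slides out again.
- tray_front (a point): On the outer face of the tray's white front panel (126 wide in y, 12 thick, its lower edge 9 mm and upper edge 40 mm above the bench), at mid width, 30 mm above the bench, axes as the unit's; moves with the tray. The tray floor is 13 mm above the bench, its walls reach 28 mm; two 26 mm high dividers make three cells 43 (x) x 73 mm, a basket to each.
- block_hole (a point): Centre of the mouth of the vertical 12 mm hole (3 mm chamfer) through the pin block, a fixed dark wooden block 50 x 50 x 64 mm high that keeps the release pin; at the block's top, 64 mm above the bench, z up.
- pin: Release pin: steel shank 8 mm thick and 60 mm long below a round wooden head 20 mm thick and 30 mm long. Origin: on the axis, at the underside of the head; z points up through the head. At home the shank is in the block and the head's underside rests on the block's top.
- pin_tip (a point): The lower end of the pin's shank, 60 mm below the pin's origin.
- stand: Fixed white drip stand, a flat base 150 (x) x 320 (y) mm, 6 mm thick with a 12 mm high rim; its own -x side is its front. Three posts 14 mm thick stand along its back, 112 mm apart, 40 mm behind its middle. Origin: centre of its underside.
- hook1 (a joint): Angle of swivel hook 1 about its upright post, rad: 0 = pointing squarely to the stand's front (the stand's -x), growing anticlockwise seen from above; range -2.6 to 2.6; light friction (0.04 N m), stays where left. A brass collar 18 mm thick, 14 mm high on the post's top; a level steel arm 8 mm thick runs out of it 48 mm from the post axis and turns up at its tip (tip top 13 mm above the seat).
- seat1 (a point): The place on hook 1 where a bail hangs: on top of the arm, 34 mm out from the post axis, 4 mm above the arm's middle, 127 mm above the bench. Turns with the hook: its own -x points out along the arm, so the post axis lies 34 mm along its +x.
- hook2 (a joint): Angle of swivel hook 2 about its upright post, rad: 0 = pointing squarely to the stand's front (the stand's -x), growing anticlockwise seen from above; range -2.6 to 2.6; light friction (0.04 N m), stays where left. A brass collar 18 mm thick, 14 mm high on the post's top; a level steel arm 8 mm thick runs out of it 48 mm from the post axis and turns up at its tip (tip top 13 mm above the seat).
- seat2 (a point): The place on hook 2 where a bail hangs: on top of the arm, 34 mm out from the post axis, 4 mm above the arm's middle, 127 mm above the bench. Turns with the hook: its own -x points out along the arm, so the post axis lies 34 mm along its +x.
- hook3 (a joint): Angle of swivel hook 3 about its upright post, rad: 0 = pointing squarely to the stand's front (the stand's -x), growing anticlockwise seen from above; range -2.6 to 2.6; light friction (0.04 N m), stays where left. A brass collar 18 mm thick, 14 mm high on the post's top; a level steel arm 8 mm thick runs out of it 48 mm from the post axis and turns up at its tip (tip top 13 mm above the seat).
- seat3 (a point): The place on hook 3 where a bail hangs: on top of the arm, 34 mm out from the post axis, 4 mm above the arm's middle, 127 mm above the bench. Turns with the hook: its own -x points out along the arm, so the post axis lies 34 mm along its +x.
- basket1: Rinse basket (may be absent), 50 to 100 g: a cup 38 mm across, 22 mm high, with a rigid upright bail: two flat side bars (8 mm in x, 5 mm in y, 32 mm over their outsides in y, 22 mm between) up to 62 mm, joined by a pointed roof, top 75 mm. Origin: centre of the cup's underside; x passes through the bail's opening, z up. Stands loose on the tray floor at the start.
- bail1 (a point): The underside of the peak of basket 1's bail, 68 mm above the basket's origin: the point that rests on a hook.
- basket2: Rinse basket (may be absent), 50 to 100 g: a cup 38 mm across, 22 mm high, with a rigid upright bail: two flat side bars (8 mm in x, 5 mm in y, 32 mm over their outsides in y, 22 mm between) up to 62 mm, joined by a pointed roof, top 75 mm. Origin: centre of the cup's underside; x passes through the bail's opening, z up. Stands loose on the tray floor at the start.
- bail2 (a point): The underside of the peak of basket 2's bail, 68 mm above the basket's origin: the point that rests on a hook.
- basket3: Rinse basket (may be absent), 50 to 100 g: a cup 38 mm across, 22 mm high, with a rigid upright bail: two flat side bars (8 mm in x, 5 mm in y, 32 mm over their outsides in y, 22 mm between) up to 62 mm, joined by a pointed roof, top 75 mm. Origin: centre of the cup's underside; x passes through the bail's opening, z up. Stands loose on the tray floor at the start.
- bail3 (a point): The underside of the peak of basket 3's bail, 68 mm above the basket's origin: the point that rests on a hook.
- tin: Bystander: flat round green tin, 78 mm across, 34 mm high, loose on the bench; origin at the centre of its underside.
- mug: Bystander: black tool pot 64 mm across, 80 mm high, with tools standing in it up to 160 mm, loose; origin at the centre of its underside.
- screwdriver: Bystander: screwdriver 150 mm long, lying loose on the bench.
Not all that is in view belongs to the job. Of the things that look like the unit, the largest one is meant.

How it is judged:
By the outcome, as a careful person would: the job done as asked, in the order asked, and still so for the second after the job is handed in, with the robot touching nothing.
Of basket1, basket2, basket3 only 2 to 3 are there at a start; the rules pass over those that are not, and their reading is None.
At some moment in a run one of basket1, basket2, basket3 may be knocked a few centimetres aside while the robot is not near it.
It also fails if it takes over 210 s, if anything falls off the work surface, if the arm or the gripper's body presses on something with over 40 N, if the wrist force passes 120 N, or if a joint passes its speed limit or range.

## Working session

There is one attempt and no reset: what is moved stays moved. The work goes in short steps, Python scripts to look and compute and a tool call to move; the robot and the scene stay as the last step left them, time stands still between calls to the robot, and variables do not carry over. Pictures are saved under pics/ and viewed, at most 14 in all, crops included, and the job is handed in when it is done.

Besides the shell and the picture viewer there is one more tool, called after ">>>" as a command line: name --argument value ..., lists and objects as JSON in quotes. apply_moves: Moves the arm, as the interface text tells. Its arguments: {"type":"object","properties":{"steps":{"type":"string"},"grip_force":{"type":"number"}},"required":["steps"]}

```bash
ls; mkdir -p pics; python3 - <<'E'
from workcell import manip, optics
import cv2
print(manip.get_obs())
for n in("scene","top","wrist"):
    d=optics.get_image(n); print(n,d["intrinsics"].tolist(),d["cam_to_world"].tolist())
    cv2.imwrite(f"pics/{n}0.png",d["color"][:,:,::-1])
E
```

```text
pics
{'time_s': 0.0, 'joints': array([ 1.04432772e+00,  9.18335280e-02,  1.23187300e+00,  2.54965333e-05,
        1.81978557e+00, -5.67132084e-02]), 'joint_vel': array([-0.00064177, -0.00132372, -0.00157246, -0.00092004, -0.00179229,
       -0.00233619]), 'joint_torque': array([ 3.51779472e-04, -4.46450043e+01, -4.06449616e+01,  6.99386210e-02,
        2.91347620e-02, -1.87266860e-04]), 'tool_pos': array([0.27145496, 0.53475419, 0.22152932]), 'orientation': array([-2.84858827e-04,  2.32720893e-01,  9.72543101e-01, -9.06078673e-04]), 'contact_force': array([ 0.28874504, -0.13171489, -0.40327083]), 'torque': array([ 0.06460418, -0.06267406,  0.01755058]), 'gripper_force': 0.0, 'finger_gap': 1.0018742814981805}
scene [[459.64286808372947, 0.0, 329.65066800484857], [0.0, 459.64286808372947, 194.33565068779237], [0.0, 0.0, 1.0]] [[-0.11685959876937255, 0.511567238591441, -0.8512595342052792, 1.7350078569757257], [0.9929519006496804, 0.07723363637516614, -0.08989709899911007, 0.23710962454683351], [0.019757458633347737, -0.8557651113548602, -0.5169871536277815, 0.8564114109953964], [0.0, 0.0, 0.0, 1.0]]
top [[362.42361611616116, 0.0, 316.56235413653025], [0.0, 362.42361611616116, 199.79344359285128], [0.0, 0.0, 1.0]] [[0.12067743048002383, -0.9692069466463553, 0.21465053539459936, 0.2881988440613502], [-0.9926824522444674, -0.11688430839305222, 0.03032503021249799, 0.08928662230317906], [-0.004301950563417533, -0.21673936657637205, -0.9762200265295848, 1.1440636755768447], [0.0, 0.0, 0.0, 1.0]]
wrist [[309.70691628693146, 0.0, 318.54493090797894], [0.0, 309.70691628693146, 199.8296176709443], [0.0, 0.0, 1.0]] [[0.4527251333561756, 0.8492019647490925, 0.27183814429530123, 0.1968300947502777], [0.891648281602787, -0.4305509660465389, -0.1399614502325146, 0.5729997894067894], [-0.0018153628919433896, 0.3057480804562348, -0.9521107161222887, 0.3831444122123745], [0.0, 0.0, 0.0, 1.0]]
```

View pics/top0.png

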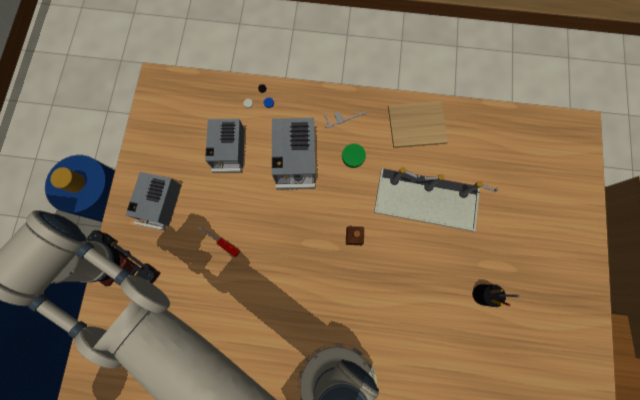

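View pics/scene0.png

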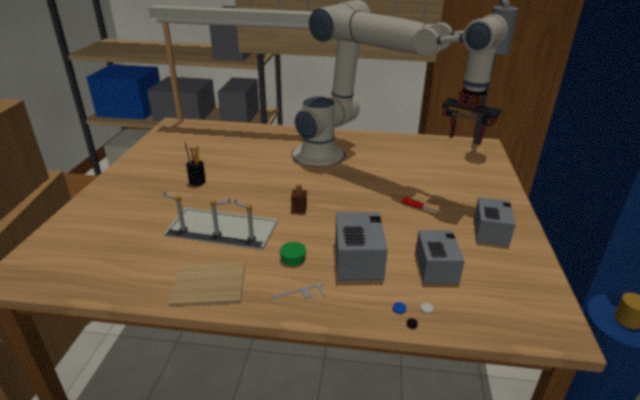

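Candidates in top: grey units at (295,150) large, (225,143) small, (153,198) small → the large one; the block with pin at (355,235); stand at (428,198), hooks at (400,172), (430,178), (485,187); bystanders tin (354,155), pot (490,295), screwdriver (228,245). Next, rough positions.

```bash
cat > h.py <<'E'
import numpy as np, cv2
from scipy.spatial.transform import Rotation as R
from workcell import manip, optics
def grab(n,save=None):
    d=optics.get_image(n); d["n"]=n
    if save: cv2.imwrite(f"pics/{save}.png",d["color"][:,:,::-1])
    return d
def ray(d,u,v):
    K=d["intrinsics"];T=np.array(d["cam_to_world"]);x=(u-K[0][2])/K[0][0];y=(v-K[1][2])/K[1][1]
    if d["n"]=="wrist":
        r=np.hypot(x,y);c=np.array([x/r*np.sin(r),y/r*np.sin(r),np.cos(r)]) if r>1e-9 else np.array([0,0,1.])
    else: c=np.array([x,y,1.]);c/=np.linalg.norm(c)
    return T[:3,3],T[:3,:3]@c
def onz(d,u,v,z):
    o,r=ray(d,u,v);return o+r*(z-o[2])/r[2]
def two(a,b):
    (o,r),(p,s)=a,b
    t=np.linalg.lstsq(np.c_[r,-s],p-o,rcond=None)[0];A=o+r*t[0];B=p+s*t[1]
    return (A+B)/2,np.linalg.norm(A-B)
def proj(d,P):
    K=d["intrinsics"];T=np.array(d["cam_to_world"]);c=T[:3,:3].T@(np.asarray(P)-T[:3,3])
    if d["n"]=="wrist":
        th=np.arctan2(np.hypot(c[0],c[1]),c[2]);q=c[:2]/np.hypot(c[0],c[1])*th
    else:q=c[:2]/c[2]
    return q*K[0][0]+[K[0][2],K[1][2]]
def pose():
    o=manip.get_obs();q=o["orientation"];return o["tool_pos"],R.from_quat([q[1],q[2],q[3],q[0]])
def plan(P,yaw,tilt=0):
    """row values to reach TCP at P pointing down, closing line (tool y) at world angle yaw (mod pi)."""
    p,r=pose();M=r.as_matrix();cur=np.arctan2(M[1,1],M[0,1])
    dy=(yaw-cur+np.pi/2)%np.pi-np.pi/2
    y=np.array([np.cos(cur+dy),np.sin(cur+dy),0]);z=np.array([0,0,-1.]);x=np.cross(y,z)
    rv=(r.inv()*R.from_matrix(np.c_[x,y,z])).as_rotvec(degrees=True)/8
    s=r.inv().apply(np.asarray(P)-p)/.05
    print("row",np.round(rv,3),np.round(s,3),"| pos",np.round(p,4),"yaw",round(np.degrees(cur),2))
E
python3 - <<'E'
from h import *
d=grab("top");s=grab("scene")
for n,u,v,z in [("unit fl",272,180,.108),("unit fr",316,180,.108),("bl",274,119,.108),("br",315,119,.108),("pin",355,231,.09),("st fl",375,213,.01),("st fr",476,229,.01),("st bl",382,170,.01),("st br",481,187,.01),("h1",400,171,.123),("h2",430,178,.123),("h3",485,187,.123),("tin",354,155,.03),("mug",488,295,.08)]:
    print(n,onz(d,u,v,z).round(3))
for n,z in(("top",1),("scene",1)):
  pass
a=cv2.resize(d["color"][110:255,260:520],None,fx=3,fy=3,interpolation=cv2.INTER_CUBIC)
cv2.imwrite("pics/topc.png",a[:,:,::-1])
p,r=pose();W=grab("wrist","w0");T=np.array(W["cam_to_world"]);print("cam in tool",r.inv().apply(T[:3,3]-p))
E
```

```text
unit fl [0.56  0.26  0.108]
unit fr [0.575 0.13  0.108]
bl [0.754 0.283 0.108]
br [0.769 0.157 0.108]
pin [ 0.441 -0.001  0.09 ]
st fl [ 0.517 -0.065  0.01 ]
st fr [ 0.504 -0.384  0.01 ]
st bl [ 0.662 -0.075  0.01 ]
st br [ 0.643 -0.397  0.01 ]
h1 [ 0.628 -0.112  0.123]
h2 [ 0.617 -0.2    0.123]
h3 [ 0.609 -0.36   0.123]
tin [0.695 0.022 0.03 ]
mug [ 0.306 -0.394  0.08 ]
cam in tool [ 8.38639017e-02  2.18464685e-05 -1.61486101e-01]
```

View pics/topc.png

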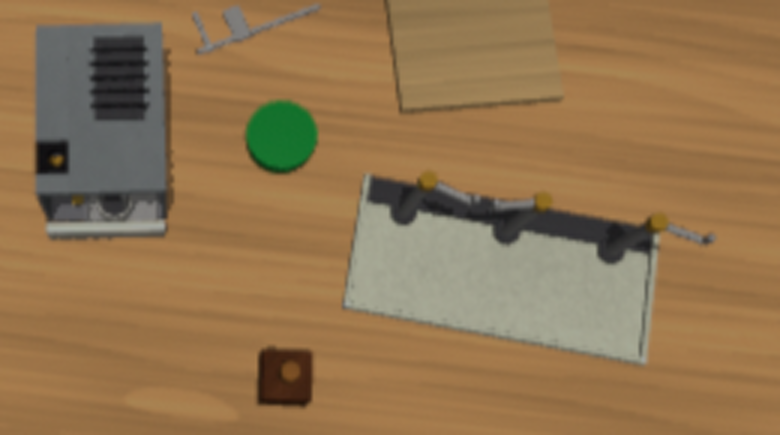

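```bash
python3 - <<'E'
from h import *
d=grab("top");print("hole",onz(d,278.3,162.7,.108),"pin",onz(d,357,233.7,.094))
for c in((428,180),(543,201),(657,222)):print("collar",onz(d,260+c[0]/3,110+c[1]/3,.13).round(4))
plan([.441,0,.22],np.pi/2); plan([.441,0,.22],-1.4)
E
```

```text
hole [0.61535014 0.24909814 0.108     ] pin [ 0.43295824 -0.00694783  0.094     ]
collar [ 0.6296 -0.1178  0.13  ]
collar [ 0.6217 -0.2296  0.13  ]
collar [ 0.6137 -0.3394  0.13  ]
row [-3.000e-03 -1.000e-03 -3.365e+00] [-7.864 -8.006  0.051] | pos [0.2716 0.5349 0.2224] yaw 63.08
row [-3.000e-03 -1.000e-03 -4.588e+00] [-7.864 -8.006  0.051] | pos [0.2716 0.5349 0.2224] yaw 63.08
```

>>> apply_moves --steps "0 0 -3.37 -7.9 -8.1 0 0;0 0 -3.37 -7.9 -8.1 0 0;0 0 -3.37 -7.9 -8.1 0 0;0 0 -3.37 -7.9 -8.1 0 0;0 0 -3.37 -7.9 -8.1 0 0;0 0 -3.37 -7.9 -8.1 0 0;0 0 -3.37 -7.9 -8.1 0 0;0 0 -3.37 -7.9 -8.1 0 0;0 0 -3.37 -7.9 -8.1 0 0;0 0 -3.37 -7.9 -8.1 0 0;0 0 -3.37 -7.9 -8.1 0 0;0 0 -3.37 -7.9 -8.1 0 0"

```text
time_s: 1.55
tool_pos: [0.4409, -0.0087, 0.2225]
orientation: [0.0, 0.002, 1.0, -0.001]
contact_force: [-0.2, 0.7, -0.0]
finger_gap: 0.5
gripper_force: 0.0
```

>>> apply_moves --steps "0 0 0 0 0 0 0;0 0 0 0 0 0 0;0 0 0 0 0 0 0"

```text
time_s: 1.85
tool_pos: [0.4403, -0.0039, 0.2228]
orientation: [0.0, -0.001, 1.0, 0.0]
contact_force: [-0.4, -0.3, -0.8]
finger_gap: 0.504
gripper_force: 0.0
```

```bash
python3 - <<'E'
from h import *
plan([.433,-.007,.22],np.pi/2)
d=grab("wrist","w1");print(proj(d,[.433,-.007,.094]))
E
```

```text
row [0.003 0.002 0.015] [ 0.147 -0.062  0.056] | pos [ 0.4403 -0.0039  0.2228] yaw 90.12
[315.65680116 183.50078318]
```

View pics/w1.png

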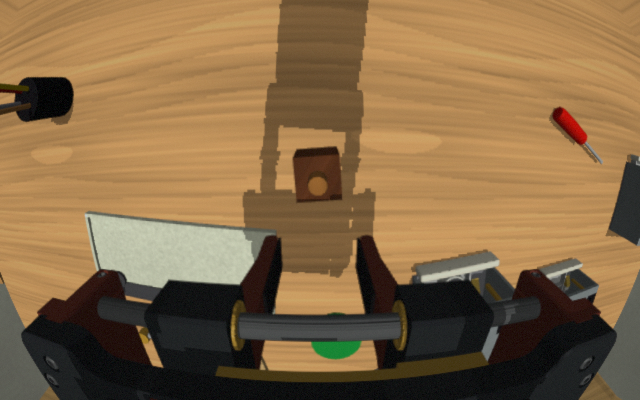

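The view shows the pin head at (317,187) on the dark block, close to the prediction (316,184). Refining it by mask.

```bash
python3 - <<'E'
from h import *
d=grab("wrist");c=cv2.cvtColor(d["color"],cv2.COLOR_RGB2HSV)
print(c[186,317],c[160,317],c[186,300],c[205,330])
x0,y0,x1,y1=290,142,345,205
g=c[y0:y1,x0:x1,2].astype(int)
m=(g>c[186,317][2]*.72).astype(np.uint8)
n,l,s,ce=cv2.connectedComponentsWithStats(m)
k=l[187-y0,317-x0];print(s[k],ce[k]+[x0,y0]);u,v=ce[k]+[x0,y0];print("pin",onz(d,u,v,.094))
r=s[k][2];print("width mm",np.linalg.norm(onz(d,u-r/2,v,.094)-onz(d,u+r/2,v,.094)))
m=((g<c[186,317][2]*.72)).astype(np.uint8)
cv2.imwrite("pics/pinc.png",cv2.resize(d["color"][135:210,280:355],None,fx=6,fy=6)[:,:,::-1])
E
```

```text
[ 15 174 144] [ 11 176  84] [ 10 170  87] [ 16 138 120]
[ 18  35  19  19 287] [316.95470383 185.80487805]
pin [ 0.43534517 -0.00561812  0.094     ]
width mm 0.018457790816793836
```

View pics/pinc.png

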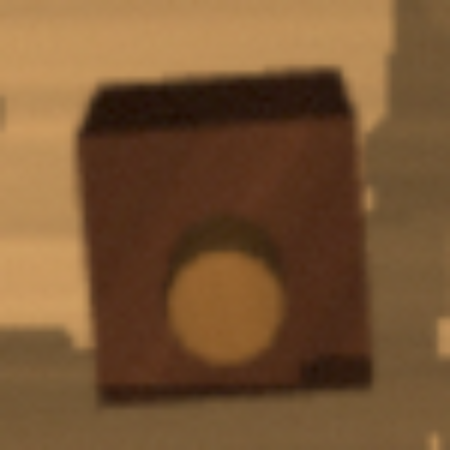

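```bash
python3 - <<'E'
from h import *
d=grab("wrist");print("block",onz(d,317.5,178.3,.064));plan([.4353,-.0056,.068],np.pi/2)
E
```

```text
block [ 0.43525554 -0.00518629  0.064     ]
row [0.001 0.003 0.02 ] [ 0.102 -0.036  3.096] | pos [ 0.4404 -0.0038  0.2228] yaw 90.16
```

>>> apply_moves --steps "0 0 0.02 0.1 -0.04 1 0;0 0 0.02 0.1 -0.04 2 0;0 0 0.02 0.1 -0.04 2.6 0;0 0 0.02 0.1 -0.04 3.09 0;0 0 0.02 0.1 -0.04 3.09 0;0 0 0.02 0.1 -0.04 3.09 0;0 0 0.02 0.1 -0.04 3.09 -0.5;0 0 0.02 0.1 -0.04 3.09 -1;0 0 0.02 0.1 -0.04 3.09 -1;0 0 0.02 0.1 -0.04 3.09 -1;0 0 0.02 0.1 -0.04 3.09 -1;0 0 0.02 0.1 -0.04 3.09 -1" --grip_force 40

```text
time_s: 3.2
tool_pos: [0.4357, -0.0069, 0.0685]
orientation: [0.0, 0.001, 1.0, 0.0]
contact_force: [-0.3, -0.4, 2.9]
finger_gap: 0.218
gripper_force: 40.0
```

```bash
python3 - <<'E'
from h import *
o=manip.get_obs();print(o["contact_force"],o["finger_gap"],o["gripper_force"],o["torque"]);plan([.4353,-.0056,.068],np.pi/2)
E
```

```text
[-0.2702062  -0.37750649  2.90585671] 0.21757320337855843 40.00050187110901 [0.20302189 0.0449051  0.03032465]
row [ 0.001  0.005 -0.015] [0.008 0.025 0.011] | pos [ 0.4357 -0.0069  0.0685] yaw 89.88
```

>>> apply_moves --steps "0 0 0 0 0 -1 -1;0 0 0 0 0 -2 -1;0 0 0 0 0 -3 -1;0 0 0 -0.5 1 -3.6 -1;0 0 0 -1 2 -3.6 -1;0 0 0 -1.5 3 -3.6 -1;0 0 0 -2 4 -3.6 -1;0 0 0 -2.2 5 -3.6 -1;0 0 0 -2.2 5 -3.6 -1;0 0 0 -2.2 5 -3.6 -1;0 0 0 -2.2 5 -3.6 -1;0 0 0 -2.2 5 -3.6 -1"

```text
time_s: 4.4
tool_pos: [0.5459, 0.2417, 0.2482]
orientation: [-0.0, 0.002, 1.0, -0.0]
contact_force: [-0.0, 1.0, 0.6]
finger_gap: 0.218
gripper_force: 40.0
```

```bash
python3 - <<'E'
from h import *
o=manip.get_obs();print(o["finger_gap"],o["tool_pos"])
d=grab("wrist","w2");print(proj(d,[.615,.249,.108]))
E
```

```text
0.21843493029244465 [0.5459396  0.24166844 0.24820264]
[325.85113652 248.91290216]
```

View pics/w2.png

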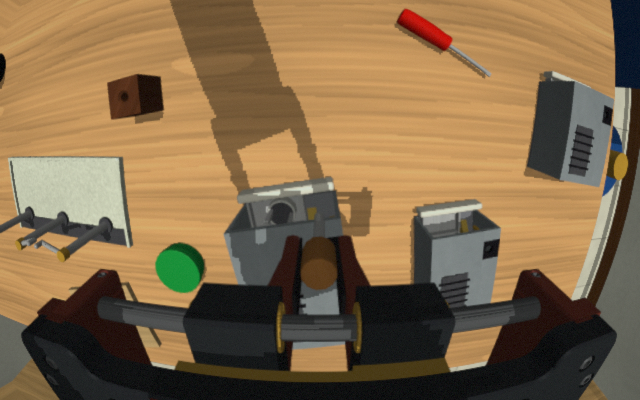

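The hole's predicted spot (326,249) is behind the held pin; shifting so the hole lies in the free view.

>>> apply_moves --steps "0 0 0 -0.9 -0.3 0 -1;0 0 0 -1.8 -0.6 0 -1;0 0 0 -1.8 -0.6 0 -1;0 0 0 -1.8 -0.6 0 -1;0 0 0 -1.8 -0.6 0 -1"

```text
time_s: 4.95
tool_pos: [0.6354, 0.2121, 0.2495]
orientation: [0.001, 0.001, 1.0, 0.0]
contact_force: [0.1, 0.1, -0.3]
finger_gap: 0.219
gripper_force: 40.0
```

```bash
python3 - <<'E'
from h import *
o=manip.get_obs();print(o["finger_gap"],o["tool_pos"])
d=grab("wrist","w3");q=proj(d,[.615,.249,.108]);print(q)
u,v=q.astype(int);u0,v0=u-90,v-75
cv2.imwrite("pics/w3c.png",cv2.resize(d["color"][v0:v0+150,u0:u0+180],None,fx=4,fy=4,interpolation=cv2.INTER_CUBIC)[:,:,::-1]);print(u0,v0)
E
```

```text
0.21942274215898408 [0.63542092 0.21211978 0.2494639 ]
[355.49707611 167.4938848 ]
265 92
```

View pics/w3c.png

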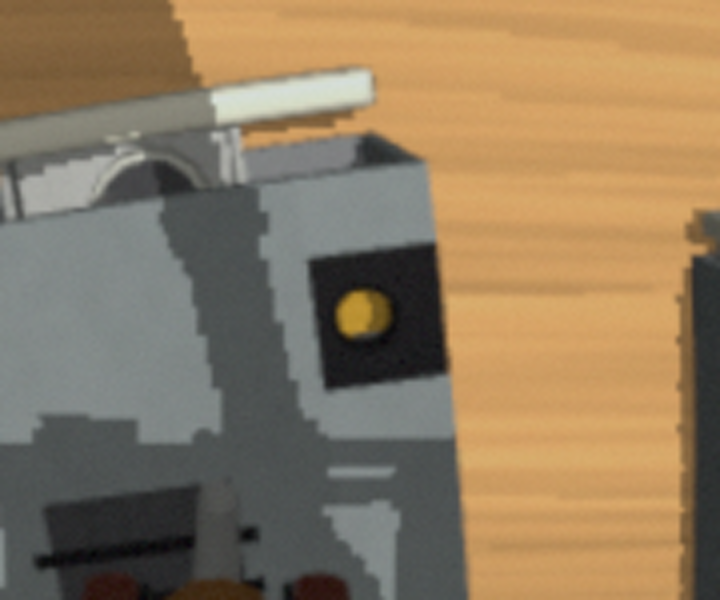

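```bash
python3 - <<'E'
from h import *
d=grab("wrist");f=lambda a,b,z:onz(d,265+a/4,92+b/4,z)
H=f(363,315,.108);print("hole",H)
a,b=f(427,160,.108),f(465,575,.108);c=f(0,222,.108);print("corner",a,"side yaw",np.degrees(np.arctan2(b[1]-a[1],b[0]-a[0])),"front",np.degrees(np.arctan2(a[1]-c[1],a[0]-c[0]))-90)
p,r=pose();print("tip proj crop",(proj(d,p+[0,0,-.0645])-[265,92])*4)
# mask check of gold
h=cv2.cvtColor(d["color"],cv2.COLOR_RGB2HSV);m=((h[...,1]>120)&(h[...,2]>70)).astype(np.uint8);m[:,:341]=0;m[:155]=0;m[:,370:]=0;m[188:]=0
ys,xs=np.nonzero(m);print(xs.min(),xs.max(),ys.min(),ys.max(),f(363,290,.108)[0]-f(363,340,.108)[0],f(335,315,.108)[1]-f(392,315,.108)[1])
u,v=(xs.min()+xs.max())/2,(ys.min()+ys.max())/2;print(onz(d,u,v,.108))
for z in(.186,):
  for yw in(np.pi/2,):plan([H[0],H[1],.20],yw)
E
```

```text
hole [0.61837883 0.24984541 0.108     ]
corner [0.57893363 0.2648959  0.108     ] side yaw 8.028480787942234 front 8.241685528797476
tip proj crop [216.95277743 486.29892905]
349 361 164 175 -0.012914650926689863 -0.014488839248196883
[0.61709306 0.24904839 0.108     ]
row [ 0.007  0.019 -0.011] [0.339 0.739 1.004] | pos [0.6351 0.2128 0.2502] yaw 89.91
```

>>> apply_moves --steps "0 0 -0.01 0.35 0.74 0.4 -1;0 0 -0.01 0.35 0.74 0.9 -1;0 0 -0.01 0.35 0.74 1.3 -1;0 0 -0.01 0.35 0.74 1.3 -1;0 0 -0.01 0.35 0.74 1.3 -1;0 0 -0.01 0.35 0.74 1.3 -1"

```text
time_s: 5.65
tool_pos: [0.6188, 0.2499, 0.1858]
orientation: [0.002, 0.0, 1.0, 0.001]
contact_force: [0.1, 0.4, 0.7]
finger_gap: 0.222
gripper_force: 40.0
```

```bash
python3 - <<'E'
from h import *
plan([.6178,.2496,.15],np.pi/2)
d=grab("wrist");p,r=pose();print(proj(d,p+[0,0,-.0645]),proj(d,[.6178,.2496,.108]))
u,v=proj(d,[.6178,.2496,.108]).astype(int);u0,v0=u-50,v-40;print(u0,v0)
cv2.imwrite("pics/w4c.png",cv2.resize(d["color"][v0:v0+80,u0:u0+100],None,fx=7,fy=7,interpolation=cv2.INTER_CUBIC)[:,:,::-1])
E
```

```text
row [ 0.008  0.024 -0.004] [ 0.023 -0.007  0.716] | pos [0.6188 0.2499 0.1858] yaw 89.97
[318.79499269 213.6155119 ] [318.46598221 206.57242919]
268 166
```

View pics/w4c.png

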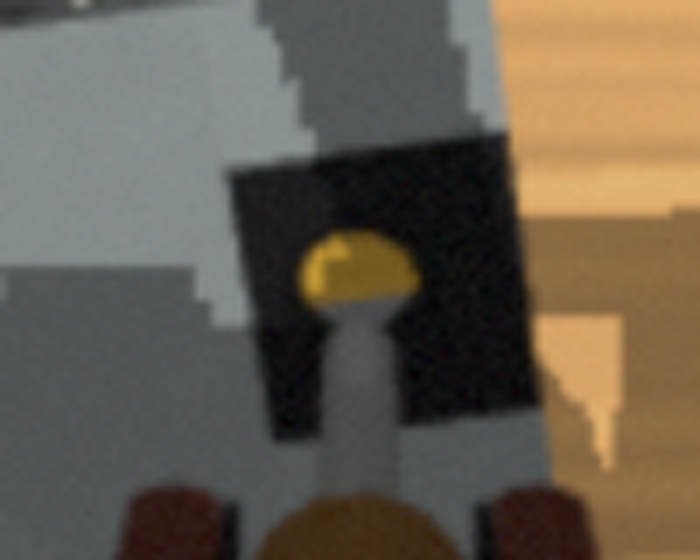

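The pin tip hangs over the hole (hole centre about (319.4,206.6), shank aligned at 318.8). Descending.

>>> apply_moves --steps "0 0 0 0.02 0 0.2 -1;0 0 0 0.02 0 0.4 -1;0 0 0 0.02 0 0.6 -1;0 0 0 0.02 0 0.75 -1;0 0 0 0.02 0 0.75 -1;0 0 0 0.02 0 0.75 -1" --grip_force 60

```text
time_s: 6.3
tool_pos: [0.6174, 0.2496, 0.1452]
orientation: [-0.0, 0.0, 1.0, -0.0]
contact_force: [-0.1, 1.0, 0.2]
finger_gap: 0.219
gripper_force: 60.0
```

>>> apply_moves --steps "0 0 0 0 0 0.08 -1;0 0 0 0 0 0.16 -1;0 0 0 0 0 0.23 -1;0 0 0 0 0 0.23 -1;0 0 0 0 0 0.23 -1"

```text
time_s: 6.8
tool_pos: [0.6178, 0.2498, 0.1347]
orientation: [0.001, 0.0, 1.0, 0.0]
contact_force: [0.5, 0.9, 3.0]
finger_gap: 0.217
gripper_force: 60.0
```

>>> apply_moves --steps "0 0 0 0 0 0.04 -1;0 0 0 0 0 0.08 -1;0 0 0 0 0 0.08 -1;0 0 0 0 0 0.08 -1;0 0 0 0 0 0.08 -1"

```text
time_s: 7.3
tool_pos: [0.6177, 0.2498, 0.1305]
orientation: [0.0, 0.0, 1.0, 0.0]
contact_force: [1.3, -0.2, 5.0]
finger_gap: 0.216
gripper_force: 60.0
```

>>> apply_moves --steps "0 0 0 0 0 -0.5 -1;0 0 0 0 0 -1 -1;0 0 0 0 0 -1.8 -1;0 0 0 0 0 -1.8 -1;0 0 0 0 0 -1.8 -1;0 0 0 0 0 -1.8 -1;0 0 0 0 0 -1.8 -1;0 0 0 0 0 -1.8 -1;0 0 0 0 0 -1.8 -1"

```text
time_s: 8.2
tool_pos: [0.6173, 0.2496, 0.2191]
orientation: [-0.001, 0.0, 1.0, -0.0]
contact_force: [-0.3, -0.1, -0.8]
finger_gap: 0.214
gripper_force: 60.0
```

```bash
python3 - <<'E'
from h import *
o=manip.get_obs();print(o["finger_gap"],o["tool_pos"]);d=grab("wrist","w5")
E
```

```text
0.21385349294926917 [0.61725783 0.24957611 0.21909434]
```

View pics/w5.png

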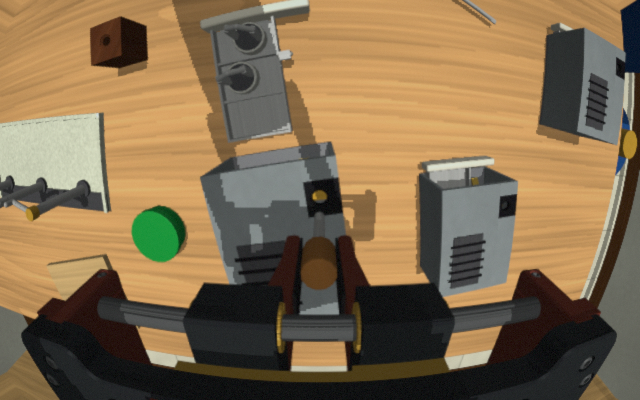

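Tray is out with two baskets ((248,38) and (243,75)); the cell next to the unit is empty. Taking the pin home.

```bash
python3 - <<'E'
from h import *
plan([.4355,-.0063,.16],np.pi/2)
E
```

```text
row [-0.002 -0.007 -0.005] [ 3.633 -5.121  1.195] | pos [0.6173 0.2496 0.2195] yaw 89.96
```

>>> apply_moves --steps "0 0 0 3.63 -5.12 0.4 -1;0 0 0 3.63 -5.12 0.4 -1;0 0 0 3.63 -5.12 0.4 -1;0 0 0 3.63 -5.12 0.4 -1;0 0 0 3.63 -5.12 0.4 -1;0 0 0 3.63 -5.12 0.8 -1;0 0 0 3.63 -5.12 1.2 -1;0 0 0 3.63 -5.12 1.2 -1;0 0 0 3.63 -5.12 1.2 -1;0 0 0 3.63 -5.12 1.2 -1;0 0 0 3.63 -5.12 1.2 -1;0 0 0 3.63 -5.12 1.2 -1"

```text
time_s: 9.45
tool_pos: [0.4366, -0.0055, 0.161]
orientation: [0.001, -0.0, 1.0, 0.0]
contact_force: [-0.5, 0.4, 0.9]
finger_gap: 0.218
gripper_force: 60.0
```

```bash
python3 - <<'E'
from h import *
plan([.4355,-.0063,.070],np.pi/2)
E
```

```text
row [0.    0.008 0.005] [ 0.025 -0.016  1.82 ] | pos [ 0.4366 -0.0055  0.161 ] yaw 90.04
```

>>> apply_moves --steps "0 0 0 0.02 -0.02 0.4 -1;0 0 0 0.02 -0.02 0.8 -1;0 0 0 0.02 -0.02 1.2 -1;0 0 0 0.02 -0.02 1.5 -1;0 0 0 0.02 -0.02 1.75 -1;0 0 0 0.02 -0.02 1.82 -1;0 0 0 0.02 -0.02 1.82 -1;0 0 0 0.02 -0.02 1.82 -1"

```text
time_s: 10.25
tool_pos: [0.4351, -0.0071, 0.0696]
orientation: [0.0, 0.0, 1.0, 0.0]
contact_force: [-1.2, 0.6, -0.4]
finger_gap: 0.221
gripper_force: 60.0
```

>>> apply_moves --steps "0 0 0 0 0 0 -0.5;0 0 0 0 0 0 0;0 0 0 0 0 0 0;0 0 0 0 0 -1 0;0 0 0 0 0 -2 0;0 0 0 0 0 -3.6 0;0 0 0 0 0 -3.6 0;0 0 0 0 0 -3.6 0"

```text
time_s: 11.05
tool_pos: [0.4364, -0.0074, 0.2549]
orientation: [0.005, 0.0, 1.0, -0.0]
contact_force: [0.2, 1.1, 0.8]
finger_gap: 0.502
gripper_force: 0.0
```

>>> apply_moves --steps "0 0 0 -5.2 -4.2 0 0;0 0 0 -5.2 -4.2 0 0;0 0 0 -5.2 -4.2 0 0;0 0 0 -5.2 -4.2 0 0;0 0 0 -5.2 -4.2 0 0;0 0 0 -5.2 -4.2 0 0;0 0 0 -5.2 -4.2 0 0;0 0 0 -5.2 -4.2 0 0;0 0 0 -5.2 -4.2 0 0;0 0 0 -5.2 -4.2 0 0;0 0 0 -5.2 -4.2 0 0"

```text
time_s: 12.15
tool_pos: [0.6941, -0.2163, 0.2513]
orientation: [0.001, -0.0, 1.0, -0.0]
contact_force: [-0.5, 0.3, -0.5]
finger_gap: 0.502
gripper_force: 0.0
```

```bash
python3 - <<'E'
from h import *
o=manip.get_obs();print(o["finger_gap"],o["tool_pos"]);d=grab("wrist","w6")
for y,x in((-.1178,.6296),(-.2296,.6217),(-.3394,.6137)):print(proj(d,[x,y,.13]))
cv2.imwrite("pics/w6c.png",cv2.resize(d["color"][70:330,120:520],None,fx=2,fy=2,interpolation=cv2.INTER_CUBIC)[:,:,::-1])
E
```

```text
0.5016479723655904 [ 0.69410702 -0.21631048  0.25132911]
[423.6433344  127.47632149]
[304.32015798 115.98882032]
[189.97499674 112.43227874]
```

View pics/w6c.png

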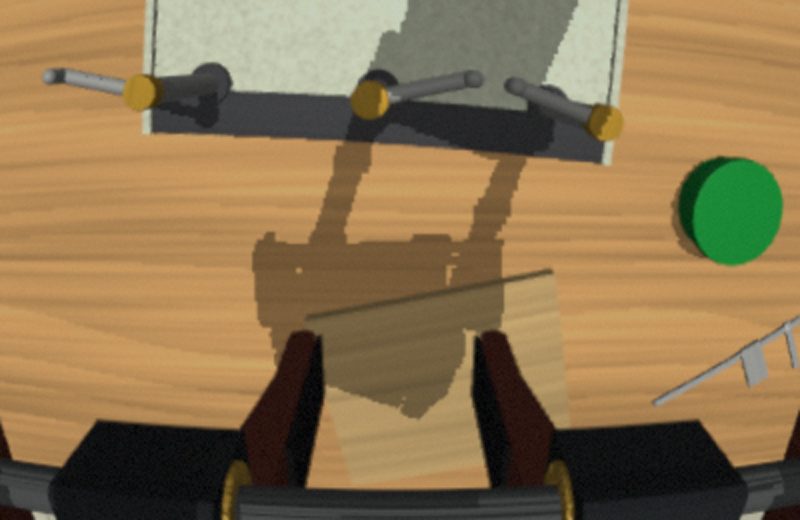

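```bash
python3 - <<'E'
from h import *
d=grab("wrist");f=lambda a,b,z:onz(d,120+a/2,70+b/2,z)
C=[f(606,122,.13),f(371,98,.13),f(142,91,.13)];T=[f(515,86,.14),f(474,79,.14),f(53,76,.14)]
v=C[0]-C[2];sy=np.arctan2(v[1],v[0])-np.pi/2;print("stand yaw",np.degrees(sy),np.linalg.norm(C[0]-C[1]),np.linalg.norm(C[1]-C[2]))
for c,t in zip(C,T):
    w=t-c;a=np.arctan2(w[1],w[0])-(sy+np.pi);print(c.round(4),t.round(4),"len",np.hypot(*w[:2]).round(4),"ang",np.degrees((a+np.pi)%(2*np.pi)-np.pi).round(1))
E
```

```text
stand yaw -4.2201498941058615 0.110664860966094 0.11025087418931782
[ 0.6331 -0.1183  0.13  ] [ 0.6178 -0.165   0.14  ] len 0.0491 ang 76.1
[ 0.6245 -0.2286  0.13  ] [ 0.6153 -0.1833  0.14  ] len 0.0463 ang -74.2
[ 0.6168 -0.3386  0.13  ] [ 0.6051 -0.3828  0.14  ] len 0.0457 ang 79.4
```

```bash
cat >> h.py <<'E'
def planx(P,yawdeg):
    p,r=pose();M=r.as_matrix();cur=np.degrees(np.arctan2(M[1,1],M[0,1]))
    print("turn z",round(-(yawdeg-cur)/8,3),"shift",np.round(r.inv().apply(np.asarray(P)-p)/.05,3),"| pos",np.round(p,4),"yaw",round(cur,2),"tilt",(r.as_matrix()[:,2]).round(4))
SY=np.radians(-4.22);POST=[np.array([.6327,-.1169]),np.array([.6245,-.2286]),np.array([.6163,-.3403])]
def at(i,ang,r):
    a=np.pi+SY+np.radians(ang);return POST[i]+r*np.array([np.cos(a),np.sin(a)])
E
python3 - <<'E'
from h import *
print(manip.get_obs()["joints"].round(2))
print(at(0,76.1,.028));planx([*at(0,76.1,.028),.20],-18.1)
E
```

```text
[-0.35  0.47  0.73  0.    1.94 -1.92]
[ 0.62399177 -0.1435114 ]
turn z 13.514 shift [1.406 1.46  1.023] | pos [ 0.6942 -0.2165  0.2514] yaw 90.01 tilt [ 2.6e-03 -9.0e-04 -1.0e+00]
```

>>> apply_moves --steps "0 0 1 1.4 1.46 0 0;0 0 2 1.4 1.46 0 0;0 0 3 1.4 1.46 0 0;0 0 4 1.4 1.46 0 0;0 0 5 1.4 1.46 0.5 0;0 0 6 1.4 1.46 1 0;0 0 7 1.4 1.46 1 0;0 0 8 1.4 1.46 1 0;0 0 9 1.4 1.46 1 0;0 0 10 1.4 1.46 1 0;0 0 11 1.4 1.46 1 0;0 0 12 1.4 1.46 1 0"

```text
time_s: 13.45
tool_pos: [0.6243, -0.1438, 0.2004]
orientation: [0.001, 0.745, 0.667, 0.0]
contact_force: [0.3, -0.4, -0.1]
finger_gap: 0.502
gripper_force: 0.0
```

>>> apply_moves --steps "0 0 0.75 0 0 0 0;0 0 1.51 0 0 0 0;0 0 1.51 0 0 0 0;0 0 1.51 0 0 0 0;0 0 1.51 0 0 0 0"

```text
time_s: 13.95
tool_pos: [0.6246, -0.1441, 0.1996]
orientation: [0.0, 0.809, 0.588, 0.0]
contact_force: [-0.6, 0.2, 0.5]
finger_gap: 0.5
gripper_force: 0.0
```

```bash
python3 - <<'E'
from h import *
planx([*at(0,76.1,.028),.108],-18.1)
E
```

```text
turn z 0.014 shift [ 0.008 -0.017  1.832] | pos [ 0.6246 -0.1441  0.1996] yaw -17.99 tilt [ 7.e-04 -2.e-04 -1.e+00]
```

>>> apply_moves --steps "0 0 0 0 0 0.9 0;0 0 0 0 0 1.8 0;0 0 0 0 0 1.82 0;0 0 0 0 0 1.82 0;0 0 0 0 0 1.82 -0.5;0 0 0 0 0 1.82 -1;0 0 0 0 0 1.82 -1;0 0 0 0 0 1.82 -1;0 0 0 0 0 1.82 -1" --grip_force 8

```text
time_s: 14.85
tool_pos: [0.6248, -0.1444, 0.1088]
orientation: [0.0, 0.81, 0.587, 0.0]
contact_force: [-2.2, 0.9, 2.1]
finger_gap: 0.092
gripper_force: 8.1
```

Gap 8 mm: the arm of hook 1 is held. Swing it.

>>> apply_moves --steps "0 0 0.95 0.005 -0.074 0 -1;0 0 1.9 0.02 -0.147 0 -1;0 0 2.85 0.044 -0.217 0 -1;0 0 3.8 0.077 -0.283 0 -1;0 0 4.75 0.119 -0.345 0 -1;0 0 5.7 0.168 -0.4 0 -1;0 0 6.65 0.225 -0.448 0 -1;0 0 7.6 0.287 -0.489 0 -1;0 0 8.55 0.354 -0.521 0 -1;0 0 9.5 0.425 -0.543 0 -1;0 0 9.5 0.425 -0.543 0 -1;0 0 9.5 0.425 -0.543 0 -1"

```text
time_s: 16.05
tool_pos: [0.605, -0.1157, 0.1088]
orientation: [0.0, 0.999, -0.034, -0.0]
contact_force: [-5.8, 1.3, 4.6]
finger_gap: 0.085
gripper_force: 8.0
```

```bash
python3 - <<'E'
from h import *
o=manip.get_obs();print(o["contact_force"],o["torque"],o["finger_gap"])
planx([*at(0,0,.028),.108],-94.22)
E
```

```text
[-5.82967736  1.27407121  4.58744708] [0.09218105 1.14596083 0.00670299] 0.08511286632459113
turn z 0.04 shift [-0.006 -0.016  0.016] | pos [ 0.605  -0.1157  0.1088] yaw -93.9 tilt [-9.e-04  0.e+00 -1.e+00]
```

>>> apply_moves --steps "0 0 0.04 0 -0.015 0 -1;0 0 0.04 0 -0.015 0 -1;0 0 0.04 0 -0.015 0 -0.5;0 0 0.04 0 -0.015 0 0;0 0 0.04 0 -0.015 0 0;0 0 0.04 0 -0.015 -0.9 0;0 0 0.04 0 -0.015 -1.8 0;0 0 0.04 0 -0.015 -1.8 0;0 0 0.04 0 -0.015 -1.8 0"

```text
time_s: 16.95
tool_pos: [0.6065, -0.1151, 0.1998]
orientation: [0.0, 0.999, -0.038, 0.002]
contact_force: [-0.2, -0.0, -0.6]
finger_gap: 0.504
gripper_force: 0.0
```

```bash
python3 - <<'E'
from h import *
planx([*at(1,-74.2,.028),.20],11.6)
E
```

```text
turn z -13.249 shift [ 3.790e-01  1.698e+00 -1.000e-03] | pos [ 0.6065 -0.1151  0.1998] yaw -94.39 tilt [ 3.6e-03 -8.0e-04 -1.0e+00]
```

>>> apply_moves --steps "0 0 -1 0.38 1.7 0 0;0 0 -2 0.38 1.7 0 0;0 0 -3 0.38 1.7 0 0;0 0 -4 0.38 1.7 0 0;0 0 -5 0.38 1.7 0 0;0 0 -6 0.38 1.7 0 0;0 0 -7 0.38 1.7 0 0;0 0 -8 0.38 1.7 0 0;0 0 -9 0.38 1.7 0 0;0 0 -10 0.38 1.7 0 0;0 0 -11 0.38 1.7 0 0;0 0 -12 0.38 1.7 0 0"

```text
time_s: 18.15
tool_pos: [0.6174, -0.2009, 0.1953]
orientation: [-0.002, 0.695, 0.719, -0.001]
contact_force: [-0.1, 0.4, 0.1]
finger_gap: 0.5
gripper_force: 0.0
```

>>> apply_moves --steps "0 0 -0.7 0 0 0 0;0 0 -1.25 0 0 0 0;0 0 -1.25 0 0 0 0;0 0 -1.25 0 0 0 0;0 0 -1.25 0 0 0 0"

```text
time_s: 18.65
tool_pos: [0.6178, -0.2011, 0.1972]
orientation: [-0.001, 0.633, 0.774, -0.0]
contact_force: [0.2, 0.0, 0.4]
finger_gap: 0.499
gripper_force: 0.0
```

>>> apply_moves --steps "0 0 0 0 0 0.9 0;0 0 0 0 0 1.8 0;0 0 0 0 0 1.82 0;0 0 0 0 0 1.82 0;0 0 0 0 0 1.82 -0.5;0 0 0 0 0 1.82 -1;0 0 0 0 0 1.82 -1;0 0 0 0 0 1.82 -1;0 0 0 0 0 1.82 -1"

```text
time_s: 19.55
tool_pos: [0.6183, -0.2012, 0.1078]
orientation: [0.001, 0.632, 0.775, 0.0]
contact_force: [2.4, 0.3, 2.2]
finger_gap: 0.088
gripper_force: 8.2
```

```bash
python3 - <<'E'
from h import *
planx([*at(1,-74.2,.028),.108],11.6)
E
```

```text
turn z -0.004 shift [-0.002  0.012 -0.004] | pos [ 0.6183 -0.2012  0.1078] yaw 11.57 tilt [ 1.1e-03 -3.0e-04 -1.0e+00]
```

>>> apply_moves --steps "0 0 -0.93 -0.005 -0.072 0 -1;0 0 -1.86 -0.019 -0.143 0 -1;0 0 -2.78 -0.042 -0.212 0 -1;0 0 -3.71 -0.073 -0.277 0 -1;0 0 -4.64 -0.113 -0.338 0 -1;0 0 -5.57 -0.161 -0.393 0 -1;0 0 -6.49 -0.215 -0.441 0 -1;0 0 -7.42 -0.275 -0.482 0 -1;0 0 -8.35 -0.339 -0.515 0 -1;0 0 -9.28 -0.408 -0.539 0 -1;0 0 -9.28 -0.408 -0.539 0 -1;0 0 -9.28 -0.408 -0.539 0 -1"

```text
time_s: 20.75
tool_pos: [0.5958, -0.2271, 0.1078]
orientation: [0.0, 0.039, 0.999, -0.001]
contact_force: [0.6, -1.4, 3.5]
finger_gap: 0.09
gripper_force: 8.0
```

```bash
python3 - <<'E'
from h import *
o=manip.get_obs();print(o["contact_force"],o["torque"],o["finger_gap"])
planx([*at(1,0,.028),.108],85.78)
E
```

```text
[ 0.63391516 -1.41901188  3.53586086] [-0.3462252   0.00564064  0.00365782] 0.08996627430950144
turn z -0.026 shift [-0.014  0.012 -0.004] | pos [ 0.5958 -0.2271  0.1078] yaw 85.57 tilt [ 9.0e-04 -1.1e-03 -1.0e+00]
```

>>> apply_moves --steps "0 0 -0.02 0 0.01 0 -1;0 0 -0.02 0 0.01 0 -1;0 0 -0.02 0 0.01 0 -0.5;0 0 -0.02 0 0.01 0 0;0 0 -0.02 0 0.01 0 0;0 0 -0.02 0 0.01 -0.9 0;0 0 -0.02 0 0.01 -1.8 0;0 0 -0.02 0 0.01 -1.8 0;0 0 -0.02 0 0.01 -1.8 0"

```text
time_s: 21.65
tool_pos: [0.5964, -0.2259, 0.1987]
orientation: [0.001, 0.035, 0.999, -0.0]
contact_force: [-0.0, 0.3, -0.4]
finger_gap: 0.498
gripper_force: 0.0
```

```bash
python3 - <<'E'
from h import *
planx([*at(2,79.4,.028),.198],-14.8)
E
```

```text
turn z 12.597 shift [-0.453 -2.804  0.016] | pos [ 0.5964 -0.2259  0.1987] yaw 85.98 tilt [ 2.8e-03 -8.0e-04 -1.0e+00]
```

>>> apply_moves --steps "0 0 1 -0.45 -2.8 0 0;0 0 2 -0.45 -2.8 0 0;0 0 3 -0.45 -2.8 0 0;0 0 4 -0.45 -2.8 0 0;0 0 5 -0.45 -2.8 0 0;0 0 6 -0.45 -2.8 0 0;0 0 7 -0.45 -2.8 0 0;0 0 8 -0.45 -2.8 0 0;0 0 9 -0.45 -2.8 0 0;0 0 10 -0.45 -2.8 0 0;0 0 11 -0.45 -2.8 0 0;0 0 12 -0.45 -2.8 0 0"

```text
time_s: 22.85
tool_pos: [0.6078, -0.3666, 0.194]
orientation: [-0.002, 0.768, 0.64, -0.0]
contact_force: [0.6, -0.4, -0.8]
finger_gap: 0.5
gripper_force: 0.0
```

>>> apply_moves --steps "0 0 0.6 0 0 0 0;0 0 0.6 0 0 0 0;0 0 0.6 0 0 0 0;0 0 0.6 0 0 0 0"

```text
time_s: 23.25
tool_pos: [0.6081, -0.367, 0.1961]
orientation: [-0.001, 0.792, 0.611, -0.0]
contact_force: [-0.2, 0.1, -0.1]
finger_gap: 0.5
gripper_force: 0.0
```

>>> apply_moves --steps "0 0 0 0 0 0.9 0;0 0 0 0 0 1.8 0;0 0 0 0 0 1.82 0;0 0 0 0 0 1.82 0;0 0 0 0 0 1.82 -0.5;0 0 0 0 0 1.82 -1;0 0 0 0 0 1.82 -1;0 0 0 0 0 1.82 -1;0 0 0 0 0 1.82 -1"

```text
time_s: 24.15
tool_pos: [0.6087, -0.3675, 0.1069]
orientation: [0.001, 0.792, 0.61, 0.0]
contact_force: [2.0, -1.0, 2.7]
finger_gap: 0.087
gripper_force: 8.1
```

```bash
python3 - <<'E'
from h import *
planx([*at(2,79.4,.028),.108],-14.8)
E
```

```text
turn z -0.004 shift [ 0.005  0.009 -0.022] | pos [ 0.6087 -0.3675  0.1069] yaw -14.84 tilt [ 1.2e-03 -8.0e-04 -1.0e+00]
```

>>> apply_moves --steps "0 0 0.99 0.005 -0.077 0 -1;0 0 1.98 0.021 -0.153 0 -1;0 0 2.98 0.048 -0.226 0 -1;0 0 3.97 0.084 -0.295 0 -1;0 0 4.96 0.129 -0.358 0 -1;0 0 5.95 0.183 -0.414 0 -1;0 0 6.95 0.243 -0.462 0 -1;0 0 7.94 0.31 -0.501 0 -1;0 0 8.93 0.382 -0.531 0 -1;0 0 9.93 0.457 -0.55 0 -1;0 0 9.93 0.457 -0.55 0 -1;0 0 9.93 0.457 -0.55 0 -1"

```text
time_s: 25.35
tool_pos: [0.589, -0.3384, 0.107]
orientation: [0.001, 0.999, -0.037, 0.002]
contact_force: [4.3, -1.7, 0.4]
finger_gap: 0.091
gripper_force: 8.0
```

```bash
python3 - <<'E'
from h import *
o=manip.get_obs();print(o["contact_force"],o["torque"],o["finger_gap"])
planx([*at(2,0,.028),.108],-94.22)
E
```

```text
[ 4.25856976 -1.65513318  0.43848073] [-0.15827717 -0.64160416 -0.08989308] 0.09102002088626472
turn z -0.006 shift [-0.012 -0.003 -0.021] | pos [ 0.589  -0.3384  0.107 ] yaw -94.27 tilt [ 0.0036 -0.0016 -1.    ]
```

>>> apply_moves --steps "0 0 0 0 0 0 -1;0 0 0 0 0 0 -0.5;0 0 0 0 0 0 0;0 0 0 0 0 0 0;0 0 0 0 0 -0.9 0;0 0 0 0 0 -1.8 0;0 0 0 0 0 -2.6 0;0 0 0 -0.9 -2 -3 0;0 0 0 -1.8 -2 -3 0;0 0 0 -1.8 -2 -3 0;0 0 0 -1.8 -2 -3 0;0 0 0 -1.8 -2 -3 0"

```text
time_s: 26.55
tool_pos: [0.5051, -0.2315, 0.2569]
orientation: [0.0, 0.999, -0.037, 0.001]
contact_force: [0.1, -1.0, 0.3]
finger_gap: 0.504
gripper_force: 0.0
```

```bash
python3 - <<'E'
from h import *
o=manip.get_obs();print(o["finger_gap"],o["tool_pos"]);d=grab("wrist","w7")
for i in range(3):print(proj(d,[*POST[i],.13]),proj(d,[*at(i,0,.046),.14]))
cv2.imwrite("pics/w7c.png",cv2.resize(d["color"][20:280,120:520],None,fx=2,fy=2,interpolation=cv2.INTER_CUBIC)[:,:,::-1])
E
```

```text
0.5040024963895445 [ 0.50510483 -0.23148565  0.25689921]
[189.76989527  75.36804076] [187.35590071 122.54333469]
[305.23495642  67.92489727] [304.97286869 117.56376042]
[424.13720707  72.72484296] [426.31199724 120.69687546]
```

View pics/w7c.png

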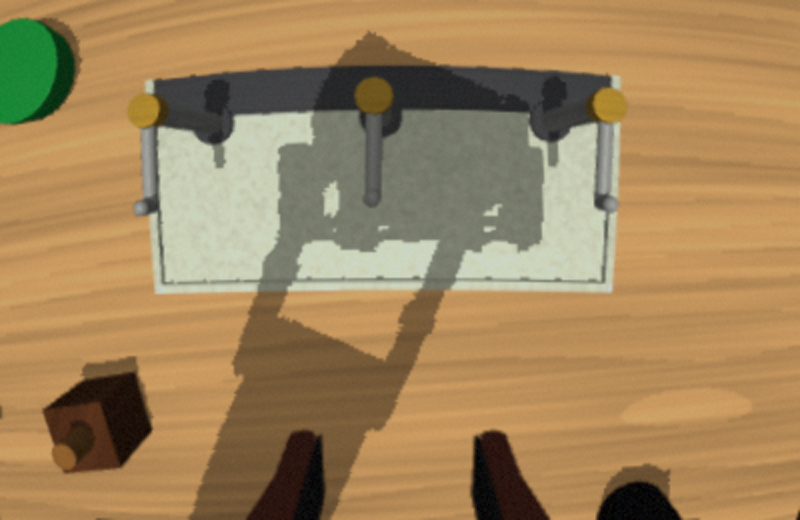

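```bash
python3 - <<'E'
from h import *
d=grab("wrist");f=lambda a,b,z:onz(d,120+a/2,20+b/2,z)
C=[f(146,109,.13),f(374,96,.13),f(610,104,.13)];T=[f(142,206,.14),f(373,199,.14),f(608,203,.14)]
v=C[0]-C[2];sy=np.arctan2(v[1],v[0])-np.pi/2;print("stand yaw",np.degrees(sy),np.linalg.norm(C[0]-C[1]),np.linalg.norm(C[1]-C[2]))
v=T[0]-T[2];print("tips yaw",np.degrees(np.arctan2(v[1],v[0]))-90,np.linalg.norm(v))
a,b=f(157,291,.008),f(611,291,.008);v=a-b;print("front edge yaw",np.degrees(np.arctan2(v[1],v[0]))-90,np.linalg.norm(v),a,b)
a,b=f(150,80,.012),f(157,291,.012);print("left side yaw",np.degrees(np.arctan2(a[1]-b[1],a[0]-b[0])))
a,b=f(618,76,.012),f(611,291,.012);print("right side yaw",np.degrees(np.arctan2(a[1]-b[1],a[0]-b[0])))
for c,t in zip(C,T):
    w=t-c;g=np.arctan2(w[1],w[0])-(SY+np.pi);print(c.round(4),t.round(4),"len",np.hypot(*w[:2]).round(4),"ang",np.degrees((g+np.pi)%(2*np.pi)-np.pi).round(1))
E
```

```text
stand yaw -4.15278292453299 0.10986797608190793 0.11097112252443406
tips yaw -4.275234039426721 0.21736141038925208
front edge yaw -4.386077928516485 0.32001557627164806 [ 0.52300112 -0.06321052  0.008     ] [ 0.49852736 -0.38228889  0.008     ]
left side yaw -5.00698305058717
right side yaw -3.8322214854304786
[ 0.6332 -0.1212  0.13  ] [ 0.5862 -0.1181  0.14  ] len 0.0471 ang 0.4
[ 0.6245 -0.2307  0.13  ] [ 0.5771 -0.227   0.14  ] len 0.0475 ang -0.3
[ 0.6172 -0.3415  0.13  ] [ 0.57   -0.3348  0.14  ] len 0.0476 ang -3.8
```

```bash
sed -i 's/^SY=.*/SY=np.radians(-4.25);POST=[np.array([.6330,-.1183]),np.array([.6248,-.2300]),np.array([.6166,-.3417])]/' h.py; python3 - <<'E'
from h import *
d=grab("wrist");f=lambda a,b,z:onz(d,120+a/2,20+b/2,z)
for a,b in zip([f(146,109,.126),f(374,96,.126),f(610,104,.126)],[f(142,206,.132),f(373,199,.132),f(608,203,.132)]):
    w=b-a;print(a.round(4),b.round(4),np.degrees(np.arctan2(w[1],w[0]))-175.75)
planx([.42,.19,.255],-82)
E
```

```text
[ 0.6338 -0.1201  0.126 ] [ 0.5862 -0.1151  0.132 ] -1.7514300145019206
[ 0.625  -0.2309  0.126 ] [ 0.5768 -0.2269  0.132 ] -0.5075883242492694
[ 0.6175 -0.343   0.126 ] [ 0.5695 -0.3377  0.132 ] -2.042857498637005
turn z -1.539 shift [-2.345 -8.296  0.013] | pos [ 0.5057 -0.2324  0.2555] yaw -94.31 tilt [-8.e-04  2.e-04 -1.e+00]
```

All three hooks face the front within about 2° (collars at (146,109),(374,96),(610,104), tips below them in the crop). On to the tray.

>>> apply_moves --steps "0 0 -1.54 -2.35 -8.3 0 0;0 0 -1.54 -2.35 -8.3 0 0;0 0 -1.54 -2.35 -8.3 0 0;0 0 -1.54 -2.35 -8.3 0 0;0 0 -1.54 -2.35 -8.3 0 0;0 0 -1.54 -2.35 -8.3 0 0;0 0 -1.54 -2.35 -8.3 0 0;0 0 -1.54 -2.35 -8.3 0 0;0 0 -1.54 -2.35 -8.3 0 0;0 0 -1.54 -2.35 -8.3 0 0;0 0 -1.54 -2.35 -8.3 0 0;0 0 -1.54 -2.35 -8.3 0 0"

```text
time_s: 27.9
tool_pos: [0.4198, 0.19, 0.2558]
orientation: [0.0, 0.998, 0.069, -0.0]
contact_force: [-0.5, 0.3, -0.1]
finger_gap: 0.498
gripper_force: 0.0
```

```bash
python3 - <<'E'
from h import *
o=manip.get_obs();print(o["finger_gap"],o["tool_pos"]);d=grab("wrist","w8")
print(proj(d,[.459,.183,.088]),proj(d,[.51,.19,.088]))
cv2.imwrite("pics/w8c.png",cv2.resize(d["color"][60:260,180:446],None,fx=3,fy=3,interpolation=cv2.INTER_CUBIC)[:,:,::-1])
E
```

```text
0.49815340055596496 [0.41982146 0.19000513 0.25582033]
[329.61736844 147.65618583] [329.99927708  99.56149294]
```

View pics/w8c.png

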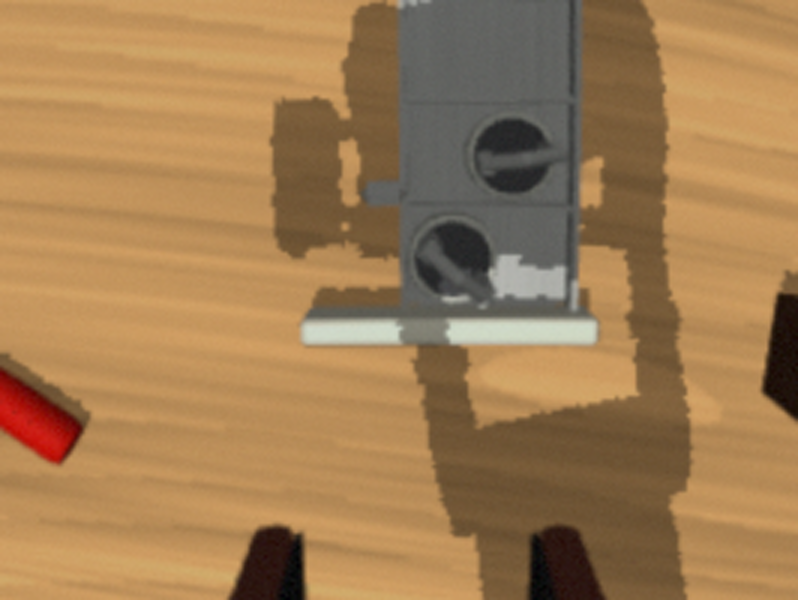

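```bash
python3 - <<'E'
from h import *
d=grab("wrist");f=lambda a,b,z:onz(d,180+a/3,60+b/3,z)
print("cam",np.array(d["cam_to_world"])[:3,3])
for n,c,e1,e2 in(("A",(512,155),(481,162),(564,150)),("B",(453,257),(428,244),(488,300))):
    print(n,"cup",f(*c,.035).round(4))
    for z in(.075,):
        p,q=f(*e1,z),f(*e2,z);w=q-p;print("ends",p.round(4),q.round(4),"mid",((p+q)/2).round(4),"len",np.linalg.norm(w).round(4),"dir",np.degrees(np.arctan2(w[1],w[0])).round(1))
a,b=f(302,322,.04),f(597,320,.04);print("front",a,b,np.linalg.norm(a-b),np.degrees(np.arctan2(*(a-b)[[1,0]])))
cv2.imwrite("pics/w8d.png",cv2.resize(d["color"][90:170,300:380],None,fx=7,fy=7,interpolation=cv2.INTER_CUBIC)[:,:,::-1])
E
```

```text
cam [0.50420829 0.20126033 0.41738015]
A cup [0.5    0.1608 0.035 ]
ends [0.4961 0.1759 0.075 ] [0.5054 0.1463 0.075 ] mid [0.5007 0.1611 0.075 ] len 0.031 dir -72.6
B cup [0.4544 0.1785 0.035 ]
ends [0.4632 0.1907 0.075 ] [0.4454 0.1655 0.075 ] mid [0.4543 0.1781 0.075 ] len 0.0308 dir -125.1
front [0.4197021  0.23701692 0.04      ] [0.43786515 0.11502821 0.04      ] 0.12333346452908066 98.46862824757379
```

View pics/w8d.png

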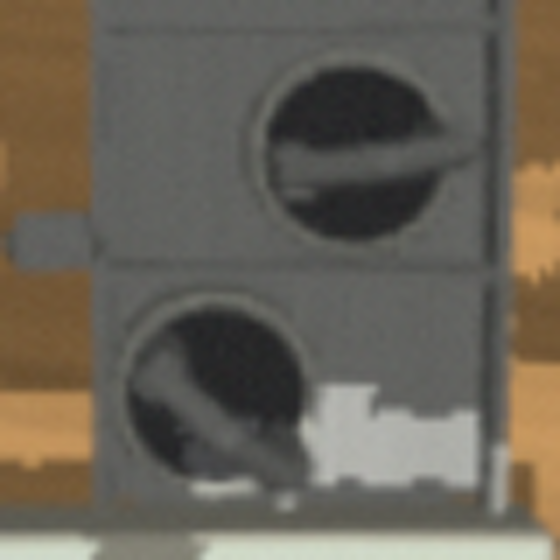

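Basket A's cup and bail mid agree at (0.5004,0.161), bail line −72.6°; B at (0.4544,0.178), turned to −125°. Pick A.

```bash
python3 - <<'E'
from h import *
planx([.5004,.161,.045],-72.6)
E
```

```text
turn z -1.186 shift [1.521 0.791 4.22 ] | pos [0.4197 0.1898 0.256 ] yaw -82.09 tilt [-3.e-04 -4.e-04 -1.e+00]
```

>>> apply_moves --steps "0 0 -1 0.8 0.4 0 0;0 0 -1.19 1.52 0.79 0.5 0;0 0 -1.19 1.52 0.79 1.5 0;0 0 -1.19 1.52 0.79 2.5 0;0 0 -1.19 1.52 0.79 2.8 0;0 0 -1.19 1.52 0.79 2.8 0;0 0 -1.19 1.52 0.79 2.8 0"

```text
time_s: 28.7
tool_pos: [0.5009, 0.1623, 0.1189]
orientation: [-0.0, 0.988, 0.152, 0.002]
contact_force: [0.5, -0.5, 0.9]
finger_gap: 0.497
gripper_force: 0.0
```

```bash
python3 - <<'E'
from h import *
planx([.5004,.161,.045],-72.6)
E
```

```text
turn z 0.016 shift [-0.023  0.022  1.478] | pos [0.5009 0.1623 0.1189] yaw -72.47 tilt [ 3.3e-03  8.0e-04 -1.0e+00]
```

>>> apply_moves --steps "0 0 0 -0.02 0.02 0.6 0;0 0 0 -0.02 0.02 1.1 0;0 0 0 -0.02 0.02 1.47 0;0 0 0 -0.02 0.02 1.47 0;0 0 0 -0.02 0.02 1.47 0;0 0 0 -0.02 0.02 1.47 -0.3;0 0 0 -0.02 0.02 1.47 -0.6;0 0 0 -0.02 0.02 1.47 -1;0 0 0 -0.02 0.02 1.47 -1;0 0 0 -0.02 0.02 1.47 -1" --grip_force 20

```text
time_s: 29.7
tool_pos: [0.5004, 0.1616, 0.0449]
orientation: [-0.0, 0.988, 0.153, 0.002]
contact_force: [0.6, 0.3, 6.3]
finger_gap: 0.362
gripper_force: 20.0
```

>>> apply_moves --steps "0 0 0 0 0 -0.4 -1;0 0 0 0 0 -1 -1;0 0 0 0 0 -1.8 -1;0 0 0 0 0 -2.6 -1;0 0 0 0 0 -3.1 -1;0 0 0 0 0 -3.1 -1;0 0 0 0 0 -3.1 -1"

```text
time_s: 30.4
tool_pos: [0.4993, 0.1612, 0.1974]
orientation: [0.0, 0.988, 0.153, 0.0]
contact_force: [-0.1, -0.2, -1.3]
finger_gap: 0.364
gripper_force: 20.0
```

```bash
python3 - <<'E'
from h import *
o=manip.get_obs();print(o["contact_force"],o["finger_gap"])
planx([*at(1,0,.095),.18],-94.25)
E
```

```text
[-0.06847622 -0.22677979 -1.29488863] 0.3643153926430962
turn z 2.727 shift [-1.731  7.511  0.349] | pos [0.4993 0.1612 0.1974] yaw -72.44 tilt [ 4.e-04  0.e+00 -1.e+00]
```

>>> apply_moves --steps "0 0 0.2 -0.1 0.4 0 -1;0 0 0.5 -0.3 1.2 0 -1;0 0 0.8 -0.5 2.1 0 -1;0 0 1.1 -0.7 3 0 -1;0 0 1.4 -0.9 3.9 0 -1;0 0 1.7 -1.1 4.8 0 -1;0 0 2 -1.3 5.7 0 -1;0 0 2.3 -1.5 6.5 0.1 -1;0 0 2.6 -1.65 7.1 0.25 -1;0 0 2.73 -1.73 7.4 0.35 -1;0 0 2.73 -1.73 7.51 0.35 -1;0 0 2.73 -1.73 7.51 0.35 -1"

```text
time_s: 31.6
tool_pos: [0.5298, -0.2224, 0.179]
orientation: [-0.001, 0.999, -0.037, -0.001]
contact_force: [0.4, -0.5, -0.9]
finger_gap: 0.366
gripper_force: 20.0
```

```bash
python3 - <<'E'
from h import *
planx([*at(1,0,.085),.116],-94.25);planx([*at(1,0,.034),.116],-94.25)
E
```

```text
turn z 0.001 shift [0.208 0.013 1.259] | pos [ 0.5298 -0.2224  0.179 ] yaw -94.24 tilt [-0.0018  0.0014 -1.    ]
turn z 0.001 shift [1.228 0.014 1.257] | pos [ 0.5298 -0.2224  0.179 ] yaw -94.24 tilt [-0.0018  0.0014 -1.    ]
```

>>> apply_moves --steps "0 0 0 0.1 0.01 0.5 -1;0 0 0 0.1 0.01 1 -1;0 0 0 0.15 0.01 1.25 -1;0 0 0 0.15 0.01 1.25 -1;0 0 0 0.4 0.01 1.25 -1;0 0 0 0.6 0.01 1.25 -1;0 0 0 0.8 0.01 1.25 -1;0 0 0 1 0.01 1.25 -1;0 0 0 1.15 0.01 1.25 -1;0 0 0 1.22 0.01 1.25 -1;0 0 0 1.22 0.01 1.25 -1;0 0 0 1.22 0.01 1.25 -1"

```text
time_s: 32.8
tool_pos: [0.5907, -0.228, 0.1175]
orientation: [-0.0, 0.999, -0.037, -0.0]
contact_force: [0.0, -1.0, -0.4]
finger_gap: 0.365
gripper_force: 20.0
```

```bash
python3 - <<'E'
from h import *
o=manip.get_obs();print(o["contact_force"],o["finger_gap"])
planx([*at(1,0,.034),.091],-94.25)
d=grab("wrist");cv2.imwrite("pics/w9c.png",cv2.resize(d["color"][60:260,200:440],None,fx=3,fy=3,interpolation=cv2.INTER_CUBIC)[:,:,::-1])
E
```

```text
[ 0.00254804 -0.96316417 -0.43418538] 0.3653510848593294
turn z -0.004 shift [ 0.004 -0.01   0.53 ] | pos [ 0.5907 -0.228   0.1175] yaw -94.28 tilt [-5.e-04  2.e-04 -1.e+00]
```

>>> apply_moves --steps "0 0 0 0 0 0.15 -1;0 0 0 0 0 0.3 -1;0 0 0 0 0 0.42 -1;0 0 0 0 0 0.5 -1;0 0 0 0 0 0.53 -1;0 0 0 0 0 0.53 -1;0 0 0 0 0 0.53 -1"

```text
time_s: 33.55
tool_pos: [0.5909, -0.2279, 0.0915]
orientation: [0.0, 0.999, -0.037, 0.0]
contact_force: [-1.7, 1.3, 1.6]
finger_gap: 0.362
gripper_force: 20.0
```

>>> apply_moves --steps "0 0 0 0 0 0.01 -0.25;0 0 0 0 0 0.01 -0.2;0 0 0 0 0 0.01 -0.1;0 0 0 0 0 0.01 0;0 0 0 0 0 0.01 0;0 0 0 0 0 0.01 0;0 0 0 0 0 -0.2 0;0 0 0 0 0 -0.6 0;0 0 0 0 0 -1.2 0;0 0 0 0 0 -2 0;0 0 0 0 0 -2.8 0;0 0 0 0 0 -2.8 0"

```text
time_s: 34.75
tool_pos: [0.5925, -0.2288, 0.2403]
orientation: [0.002, 0.999, -0.037, 0.006]
contact_force: [0.7, -0.7, 0.8]
finger_gap: 0.498
gripper_force: 0.0
```

```bash
python3 - <<'E'
from h import *
o=manip.get_obs();print(o["contact_force"],o["finger_gap"]);d=grab("wrist","w10")
p=[proj(d,[*at(1,0,.034),z]).round(0) for z in(.134,.08)];print(p)
t=grab("top","top10");s=grab("scene","sc10")
for q in(t,s):print(proj(q,[*at(1,0,.034),.134]),proj(q,[*at(1,0,.034),.06]))
planx([.4544,.178,.20],54.9)
E
```

```text
[ 0.66937935 -0.72554292  0.75960545] 0.49815417394121975
[array([316., 202.]), array([317., 187.])]
[440.21880786 186.7680206 ] [432.30107465 192.83254255]
[216.52915278 193.35662508] [219.0901562  213.77438245]
turn z -18.647 shift [-3.327 -7.894  0.624] | pos [ 0.5908 -0.228   0.2313] yaw -94.28 tilt [ 4.e-04 -2.e-04 -1.e+00]
```

>>> apply_moves --steps "0 0 -1 -0.3 -0.8 0 0;0 0 -2 -0.6 -1.6 0 0;0 0 -3 -1 -2.4 0 0;0 0 -4 -1.4 -3.2 0 0;0 0 -5 -1.7 -4 0 0;0 0 -6 -2 -4.8 0 0;0 0 -7 -2.4 -5.6 0 0;0 0 -8 -2.7 -6.4 0 0;0 0 -9 -3 -7.2 0 0;0 0 -10 -3.3 -7.9 0 0;0 0 -11 -3.3 -7.9 0 0;0 0 -12 -3.3 -7.9 0 0"

```text
time_s: 36.1
tool_pos: [0.4545, 0.1794, 0.229]
orientation: [-0.001, 0.693, 0.721, -0.002]
contact_force: [0.1, 0.1, -0.1]
finger_gap: 0.5
gripper_force: 0.0
```

>>> apply_moves --steps "0 0 -1 0 0 0 0;0 0 -2 0 0 0 0;0 0 -3 0 0 0 0;0 0 -4 0 0 0 0;0 0 -5 0 0 0 0;0 0 -6 0 0 0 0;0 0 -6.65 0 0 0 0;0 0 -6.65 0 0 0 0;0 0 -6.65 0 0 0 0;0 0 -6.65 0 0 0 0"

```text
time_s: 37.1
tool_pos: [0.4555, 0.1782, 0.2304]
orientation: [-0.001, 0.302, 0.953, -0.0]
contact_force: [-0.1, 0.7, 0.5]
finger_gap: 0.499
gripper_force: 0.0
```

```bash
python3 - <<'E'
from h import *
planx([.4544,.178,.12],54.9)
d=grab("wrist","w11");u,v=proj(d,[.4544,.178,.035]);print(u,v)
h=cv2.cvtColor(d["color"],cv2.COLOR_RGB2HSV)[...,2];x0,y0=int(u)-35,int(v)-35
g=h[y0:y0+70,x0:x0+70];np.set_printoptions(linewidth=300);print(cv2.resize(g,(35,35),interpolation=cv2.INTER_AREA)//4);print(x0,y0)
# scene check of hung basket
a=cv2.imread("pics/scene0.png").astype(int);b=grab("scene","sc11")["color"][:,:,::-1].astype(int)
m=(np.abs(a-b).max(2)>30)[180:240,160:290];print(np.where(m[::2,::2],'#','.').tolist().__len__())
for r in m[::2,::2]:print(''.join('#' if q else '.' for q in r))
E
```

```text
turn z -0.011 shift [ 0.014 -0.013  2.208] | pos [0.4555 0.1782 0.2304] yaw 54.82 tilt [-1.3e-03 -4.0e-04 -1.0e+00]
317.9992174471818 174.5290719759812
[[31 31 31 ... 48 47 46]
 [31 30 30 ... 47 46 46]
 [30 30 30 ... 46 46 48]
 ...
 [29 30 30 ... 25 25 25]
 [29 30 30 ... 25 25 25]
 [30 30 30 ... 25 25 23]]
282 139
30
.................................................................
.................................................................
.................................................................
.................................................................
............##...................................................
.................................................................
..#..........................#...................................
..#........#.................#...................................
...##......................###.................#.................
...........................##.##...............#.................
...............................#..##.##........#.................
................................####.##.......#........
[... 498 characters left out ...]
........................................
.................................................................
.................................................................
.................................................................
.................................................................
..............................###................................
..............................###................................
.................................................................
.................................................................
.................................................................
.................................................................
```

```bash
python3 - <<'E'
from h import *
d=grab("wrist");g=cv2.cvtColor(d["color"],cv2.COLOR_RGB2GRAY)
x0,y0=282,130;c=g[y0:y0+80,x0:x0+72]
for r in c[::2]:print(''.join('@' if q<45 else '#' if q<75 else '+' if q<110 else '.' for q in r))
E
```

```text
+.....................................................+.................
++..................................................+++.................
++++..............................................++....................
++++++..........................................++......................
++++++++++....................................+.........................
++++++++++..................................+...........................
++++++++++++++...........................+++............................
++++++++++++++++.......................++...............................
+++++++++++++++++....................++.................................
++++++++++++++++++++....................................................
++++++++++++++++++.......................++.............................
++++++++++++++++...........................++...........................
....++++++++++................................+.........................
.......+++++.............++++....+++++++.......++.......................
........++.............+++++++++.........+++.....++.....................
.....
[... 1119 characters left out ...]
++++++++++...........++++++++++++++++++++++
+##++..........++++++++++++++++++++++..........+++++++++++++++++++++++++
++##++++++++++++++++++++++++++++++#+++++++++++++++++++++++++++++++++++++
++++##+++++++++++++++++++++++++#++++++++++++++++++++++++++++++++++++++++
++++++###++++...++++++++++++++++++++++++++++++++++++++++++++++++++++++++
++++++++###+++++++++++++++++++++++++++++++++++++++++++++++++++++++++++++
++++++++++##++++++++++++++++++++++++++++++++++++++++++++++++++++++++++++
+++++++++++++##+++++++++++++++++++++++++++++++++++++++++++++++++++++++++
+++++++++++...++++++++++++++++++++++++++++++++++++++++++++++++++++++++++
+++++++++++.....+##+++++++++++++++++++++++++++++++++++++++++++++++++++##
```

Basket B is unmoved and its bail lies along the tool's closing line. Descend and grip.

>>> apply_moves --steps "0 0 0 0.01 -0.01 0.8 0;0 0 0 0.01 -0.01 1.6 0;0 0 0 0.01 -0.01 2.4 0;0 0 0 0.01 -0.01 3 0;0 0 0 0.01 -0.01 3.5 0;0 0 0 0.01 -0.01 3.7 0;0 0 0 0.01 -0.01 3.7 0;0 0 0 0.01 -0.01 3.7 -0.3;0 0 0 0.01 -0.01 3.7 -0.6;0 0 0 0.01 -0.01 3.7 -1;0 0 0 0.01 -0.01 3.7 -1;0 0 0 0.01 -0.01 3.7 -1"

```text
time_s: 38.45
tool_pos: [0.4562, 0.1782, 0.048]
orientation: [0.001, 0.301, 0.953, 0.001]
contact_force: [-0.1, -1.5, 5.1]
finger_gap: 0.362
gripper_force: 20.0
```

>>> apply_moves --steps "0 0 0 0 0 -0.4 -1;0 0 0 0 0 -1 -1;0 0 0 0 0 -1.8 -1;0 0 0 0 0 -2.6 -1;0 0 0 0 0 -3.1 -1;0 0 0 0 0 -3.1 -1;0 0 0 0 0 -3.1 -1"

```text
time_s: 39.15
tool_pos: [0.4551, 0.1782, 0.2007]
orientation: [-0.0, 0.301, 0.954, 0.0]
contact_force: [-0.2, -0.8, -1.0]
finger_gap: 0.363
gripper_force: 20.0
```

```bash
python3 - <<'E'
from h import *
o=manip.get_obs();print(o["contact_force"],o["finger_gap"])
planx([*at(0,0,.095),.18],85.75)
E
```

```text
[-0.23404804 -0.82065459 -0.99545545] 0.36282647648289196
turn z -3.852 shift [-4.689 -3.783  0.412] | pos [0.4551 0.1782 0.2007] yaw 54.93 tilt [ 0.e+00  2.e-04 -1.e+00]
```

>>> apply_moves --steps "0 0 -0.4 -0.3 -0.25 0 -1;0 0 -0.9 -0.9 -0.7 0 -1;0 0 -1.4 -1.5 -1.2 0 -1;0 0 -1.9 -2.1 -1.7 0 -1;0 0 -2.4 -2.7 -2.2 0 -1;0 0 -2.9 -3.3 -2.7 0 -1;0 0 -3.3 -3.9 -3.1 0 -1;0 0 -3.6 -4.3 -3.5 0.2 -1;0 0 -3.85 -4.6 -3.7 0.4 -1;0 0 -3.85 -4.69 -3.78 0.4 -1;0 0 -3.85 -4.69 -3.78 0.4 -1;0 0 -3.85 -4.69 -3.78 0.4 -1"

```text
time_s: 40.35
tool_pos: [0.5381, -0.1105, 0.1808]
orientation: [-0.0, 0.037, 0.999, 0.0]
contact_force: [-0.4, 0.8, -1.2]
finger_gap: 0.363
gripper_force: 20.0
```

```bash
python3 - <<'E'
from h import *
planx([*at(0,0,.085),.119],85.75);planx([*at(0,0,.034),.119],85.75)
E
```

```text
turn z -0.004 shift [-0.206 -0.016  1.236] | pos [ 0.5381 -0.1105  0.1808] yaw 85.72 tilt [-7.e-04  7.e-04 -1.e+00]
turn z -0.004 shift [-1.226 -0.016  1.236] | pos [ 0.5381 -0.1105  0.1808] yaw 85.72 tilt [-7.e-04  7.e-04 -1.e+00]
```

>>> apply_moves --steps "0 0 0 -0.1 -0.01 0.5 -1;0 0 0 -0.1 -0.01 1 -1;0 0 0 -0.15 -0.01 1.24 -1;0 0 0 -0.15 -0.02 1.24 -1;0 0 0 -0.4 -0.02 1.24 -1;0 0 0 -0.6 -0.02 1.24 -1;0 0 0 -0.8 -0.02 1.24 -1;0 0 0 -1 -0.02 1.24 -1;0 0 0 -1.15 -0.02 1.24 -1;0 0 0 -1.22 -0.02 1.24 -1;0 0 0 -1.22 -0.02 1.24 -1;0 0 0 -1.22 -0.02 1.24 -1"

```text
time_s: 41.55
tool_pos: [0.5989, -0.1169, 0.119]
orientation: [-0.0, 0.037, 0.999, 0.0]
contact_force: [0.5, -0.1, -0.6]
finger_gap: 0.366
gripper_force: 20.0
```

>>> apply_moves --steps "0 0 0 0 0 0.15 -1;0 0 0 0 0 0.3 -1;0 0 0 0 0 0.42 -1;0 0 0 0 0 0.48 -1;0 0 0 0 0 0.48 -1;0 0 0 0 0 0.48 -1;0 0 0 0 0 0.48 -1"

```text
time_s: 42.25
tool_pos: [0.5991, -0.1169, 0.0952]
orientation: [0.0, 0.037, 0.999, -0.0]
contact_force: [0.4, -0.3, -1.3]
finger_gap: 0.365
gripper_force: 20.0
```

>>> apply_moves --steps "0 0 0 0 0 0.02 -1;0 0 0 0 0 0.04 -1;0 0 0 0 0 0.04 -1;0 0 0 0 0 0.04 -1"

```text
time_s: 42.65
tool_pos: [0.5995, -0.1169, 0.0943]
orientation: [0.001, 0.037, 0.999, -0.0]
contact_force: [-1.7, 0.5, 6.0]
finger_gap: 0.36
gripper_force: 20.0
```

Contact: the bail sits on the arm. Release and lift.

>>> apply_moves --steps "0 0 0 0 0 -0.01 -0.25;0 0 0 0 0 -0.01 -0.2;0 0 0 0 0 -0.01 -0.1;0 0 0 0 0 -0.01 0;0 0 0 0 0 -0.01 0;0 0 0 0 0 -0.01 0;0 0 0 0 0 -0.2 0;0 0 0 0 0 -0.6 0;0 0 0 0 0 -1.2 0;0 0 0 0 0 -2 0;0 0 0 0 0 -2.8 0;0 0 0 0 0 -2.8 0"

```text
time_s: 43.85
tool_pos: [0.6009, -0.1173, 0.242]
orientation: [0.006, 0.037, 0.999, -0.001]
contact_force: [0.8, -0.5, 0.2]
finger_gap: 0.499
gripper_force: 0.0
```

```bash
python3 - <<'E'
from h import *
# tray front outer face: mid at (0.4288,0.176) measured at top edge z .04; push direction 8.2 deg
y=np.radians(8.2);planx([.36,.166,.20],98.2)
print(manip.get_obs()["joints"].round(2),manip.get_obs()["finger_gap"])
E
```

```text
turn z -1.559 shift [5.236 5.293 0.764] | pos [ 0.6009 -0.1173  0.242 ] yaw 85.72 tilt [ 0.0121 -0.0031 -0.9999]
[-0.25  0.12  1.17 -0.    1.84 -1.74] 0.499233830045831
```

>>> apply_moves --steps "0 0 -0.3 1 1 0.5 -1;0 0 -0.6 2 2 0.8 -1;0 0 -0.9 3 3 0.8 -1;0 0 -1.2 4 4 0.8 -1;0 0 -1.56 4.5 5 0.8 -1;0 0 -1.56 4.83 5.3 0.8 -1;0 0 -1.56 4.83 5.3 0.8 -1;0 0 -1.56 4.83 5.3 0.8 -1;0 0 -1.56 4.83 5.3 0.8 -1;0 0 -1.56 4.83 5.3 0.8 -1;0 0 -1.56 4.83 5.3 0.8 -1" --grip_force 20

```text
time_s: 44.95
tool_pos: [0.3786, 0.1645, 0.1931]
orientation: [-0.0, -0.071, 0.997, -0.0]
contact_force: [0.4, -0.4, 0.4]
finger_gap: 0.002
gripper_force: 0.0
```

>>> apply_moves --steps "0 -0.7 0 0 0 0.8 -1;0 -1.4 0 0 0 1.6 -1;0 -2 0 0 0 1.8 -1;0 -2 0 0 0 1.8 -1;0 -2 0 0 0 1.8 -1"

```text
time_s: 45.45
tool_pos: [0.3785, 0.1648, 0.1043]
orientation: [0.139, -0.07, 0.988, 0.01]
contact_force: [0.1, -0.0, -0.8]
finger_gap: 0.005
gripper_force: 0.0
```

```bash
python3 - <<'E'
from h import *
planx([.383,.1695,.022],98.2);planx([.383+.99*.05,.1695+.143*.05,.022],98.2)
d=grab("wrist","w12");a=[(.419,.1745,.04),(.4,.17,.0)]
print([proj(d,q) for q in a])
b=grab("scene","sc12")["color"];c=grab("top","top12")
for i in range(3):print(proj(c,[*at(i,0,.034),.134]))
E
```

```text
turn z -0.009 shift [0.356 0.079 1.61 ] | pos [0.3785 0.1648 0.1043] yaw 98.13 tilt [ 0.2729  0.0392 -0.9612]
turn z -0.009 shift [-0.605  0.081  1.885] | pos [0.3785 0.1648 0.1043] yaw 98.13 tilt [ 0.2729  0.0392 -0.9612]
[array([323.6374267 , 235.27209248]), array([321.27585424, 189.80961323])]
[401.55463012 179.55858054]
[440.21880786 186.7680206 ]
[479.267099   194.04908362]
```

>>> apply_moves --steps "0 0 0 0.18 0.08 0.8 -1;0 0 0 0.35 0.08 1.4 -1;0 0 0 0.36 0.08 1.61 -1;0 0 0 0.36 0.08 1.61 -1;0 0 0 0.26 0.08 1.64 -1;0 0 0 0.16 0.08 1.67 -1;0 0 0 0.06 0.08 1.7 -1;0 0 0 -0.04 0.08 1.72 -1;0 0 0 -0.14 0.08 1.75 -1;0 0 0 -0.24 0.08 1.78 -1;0 0 0 -0.34 0.08 1.81 -1;0 0 0 -0.44 0.08 1.84 -1"

```text
time_s: 46.8
tool_pos: [0.4238, 0.1761, 0.0208]
orientation: [0.139, -0.071, 0.988, 0.01]
contact_force: [-2.9, -0.1, 2.0]
finger_gap: 0.003
gripper_force: 1.1
```

>>> apply_moves --steps "0 0 0 -0.16 0 0.046 -1;0 0 0 -0.32 0 0.09 -1;0 0 0 -0.48 0 0.137 -1;0 0 0 -0.64 0 0.183 -1;0 0 0 -0.8 0 0.229 -1;0 0 0 -0.96 0 0.275 -1;0 0 0 -1.12 0 0.32 -1;0 0 0 -1.28 0 0.366 -1;0 0 0 -1.44 0 0.412 -1;0 0 0 -1.6 0 0.458 -1;0 0 0 -1.76 0 0.504 -1;0 0 0 -1.92 0 0.55 -1"

```text
time_s: 48.0
tool_pos: [0.5229, 0.1904, 0.0207]
orientation: [0.139, -0.071, 0.988, 0.01]
contact_force: [-4.3, 0.9, 1.9]
finger_gap: 0.008
gripper_force: 2.0
```

>>> apply_moves --steps "0 0 0 -0.1 0 0.029 -1;0 0 0 -0.2 0 0.057 -1;0 0 0 -0.3 0 0.086 -1;0 0 0 -0.4 0 0.114 -1;0 0 0 -0.5 0 0.143 -1;0 0 0 -0.58 0 0.166 -1;0 0 0 -0.58 0 0.166 -1;0 0 0 -0.58 0 0.166 -1"

```text
time_s: 48.8
tool_pos: [0.5529, 0.1943, 0.0209]
orientation: [0.14, -0.071, 0.988, 0.01]
contact_force: [0.6, -0.2, 0.1]
finger_gap: 0.006
gripper_force: 0.0
```

>>> apply_moves --steps "0 0 0 -0.04 0 0.011 -1;0 0 0 -0.08 0 0.023 -1;0 0 0 -0.12 0 0.034 -1;0 0 0 -0.12 0 0.034 -1;0 0 0 -0.12 0 0.034 -1"

```text
time_s: 49.3
tool_pos: [0.5585, 0.1953, 0.0209]
orientation: [0.139, -0.071, 0.988, 0.01]
contact_force: [-3.9, -2.5, 1.9]
finger_gap: 0.005
gripper_force: 1.6
```

>>> apply_moves --steps "0 0 0 -0.03 0 0.009 -1;0 0 0 -0.06 0 0.017 -1;0 0 0 -0.06 0 0.017 -1;0 0 0 -0.06 0 0.017 -1"

```text
time_s: 49.7
tool_pos: [0.5616, 0.1958, 0.0208]
orientation: [0.139, -0.071, 0.988, 0.01]
contact_force: [-3.0, -2.6, 2.0]
finger_gap: 0.008
gripper_force: 1.6
```

>>> apply_moves --steps "0 0 0 -0.03 0 0.009 -1;0 0 0 -0.06 0 0.017 -1;0 0 0 -0.06 0 0.017 -1;0 0 0 -0.06 0 0.017 -1"

```text
time_s: 50.1
tool_pos: [0.5623, 0.1959, 0.0207]
orientation: [0.136, -0.071, 0.988, 0.009]
contact_force: [-15.7, -5.5, 11.0]
finger_gap: 0.005
gripper_force: 8.7
```

>>> apply_moves --steps "0 0 0 -0.03 0 0.009 -1;0 0 0 -0.06 0 0.017 -1;0 0 0 -0.06 0 0.017 -1;0 0 0 -0.06 0 0.017 -1"

```text
time_s: 50.5
tool_pos: [0.5629, 0.196, 0.0205]
orientation: [0.133, -0.071, 0.989, 0.009]
contact_force: [-32.3, -8.1, 21.1]
finger_gap: 0.009
gripper_force: 16.6
```

>>> apply_moves --steps "0 0 0 0.1 0 -0.03 -1;0 0 0 0.3 0 -0.08 -1;0 0 0 0.6 0 -0.17 -1;0 0 0 1 0 -0.28 -1;0 0 0 1.4 0 -0.4 -1;0 0 0 1.4 0 -0.4 -1"

```text
time_s: 51.1
tool_pos: [0.4944, 0.1867, 0.0207]
orientation: [0.139, -0.071, 0.988, 0.01]
contact_force: [0.9, -0.2, 0.2]
finger_gap: 0.003
gripper_force: 0.0
```

>>> apply_moves --steps "0 0.5 0 0 0 -0.8 -1;0 1 0 0 0 -1.6 -1;0 1.5 0 -0.5 0 -2.4 -1;0 2 0 -0.8 0 -3.2 -1;0 2 0 -1 0 -4 -1;0 2 0 -1.2 0 -4.4 -1;0 2 0 -1.2 0 -4.4 -1;0 2 0 -1.2 0 -4.4 -1"

```text
time_s: 51.9
tool_pos: [0.4934, 0.1862, 0.2481]
orientation: [0.0, -0.072, 0.997, 0.0]
contact_force: [0.0, 0.5, -1.0]
finger_gap: 0.009
gripper_force: 0.0
```

```bash
python3 - <<'E'
from h import *
o=manip.get_obs();print(o["tool_pos"],o["contact_force"]);d=grab("wrist","w13")
planx([.60,-.05,.26],85.75)
E
```

```text
[0.49335882 0.18620225 0.2481329 ] [ 0.02414842  0.53435664 -0.97036127]
turn z 1.557 shift [-1.45  -4.978 -0.261] | pos [0.4927 0.186  0.247 ] yaw 98.2 tilt [-1.5e-03 -4.0e-04 -1.0e+00]
```

>>> apply_moves --steps "0 0 1 -0.8 -0.8 -0.5 -1;0 0 1 -1.6 -1.6 -1 -1;0 0 1 -2.4 -2.4 -1 -1;0 0 1 -3.2 -3.2 -1 -1;0 0 1 -3.6 -4 -1 -1;0 0 1 -3.6 -4.3 -1 -1;0 0 1 -3.6 -4.3 -1 -1;0 0 1 -3.6 -4.3 -1 -1;0 0 1 -3.6 -4.3 -1 -1"

```text
time_s: 52.85
tool_pos: [0.7009, -0.0001, 0.2979]
orientation: [-0.001, -0.002, 1.0, 0.0]
contact_force: [0.5, 0.5, -0.1]
finger_gap: 0.005
gripper_force: 0.0
```

```bash
python3 - <<'E'
from h import *
o=manip.get_obs();print(o["tool_pos"]);d=grab("wrist","w14");s=grab("scene","sc14")
w=d["color"]
def crop(im,x,y,a,b,W,H):return cv2.resize(im[max(y,0):y+b,max(x,0):x+a],(W,H),interpolation=cv2.INTER_CUBIC)
st=[proj(d,[*at(i,0,.034),.134]) for i in range(3)];un=proj(d,[.56,.19,.04]);pn=proj(d,[.435,-.006,.09]);print(st,un,pn)
L=crop(w,0,0,640,320,800,400)
S=crop(s["color"],150,170,150,75,400,200);S2=crop(s["color"],270,170,150,75,400,200)
cv2.imwrite("pics/fin.png",np.vstack([L,np.hstack([S,S2])])[:,:,::-1])
E
```

```text
[ 7.00936666e-01 -1.45808357e-04  2.97948782e-01]
[array([211.30300345,  90.76783086]), array([126.32297827,  93.66749475]), array([64.28435281, 99.54313251])] [453.95588537  71.19862312] [314.88299311 -37.84833157]
```

View pics/fin.png

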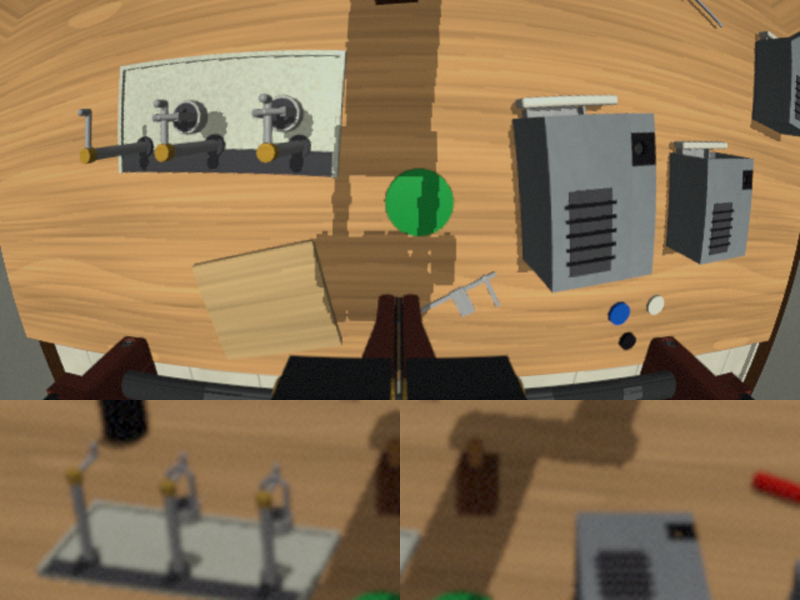

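The picture shows both baskets hanging (165,117) and (268,115), hooks forward, tray shut at (568,103), pin head on its block. Checking hook angles before handing in.

```bash
python3 - <<'E'
from h import *
d=grab("wrist");f=lambda a,b,z:onz(d,a/1.25,b/1.25,z)
for c,t in(((266,152),(263,99)),((163,153),(161,104)),((86,156),(84,114))):
    a,b=f(*c,.128),f(*t,.136);w=b-a;print(a.round(4),b.round(4),np.hypot(*w[:2]).round(4),np.degrees(np.arctan2(w[1],w[0])).round(1)-175.75)
a,b=f(519,104,.04),f(617,98,.04);print("tray front",a,b)
E
```

```text
[ 0.6336 -0.1173  0.128 ] [ 0.5867 -0.116   0.136 ] 0.0469 2.6500000000000057
[ 0.6266 -0.2282  0.128 ] [ 0.5793 -0.2224  0.136 ] 0.0477 -2.75
[ 0.6185 -0.3402  0.128 ] [ 0.573  -0.3312  0.136 ] 0.0463 -6.949999999999989
tray front [0.58336474 0.13205242 0.04      ] [0.56178654 0.25872063 0.04      ]
```

```bash
python3 - <<'E'
from h import *
planx([.66,-.345,.27],85.75)
E
```

```text
turn z 0.57 shift [ 0.855 -6.902  0.591] | pos [7.009e-01 3.000e-04 2.996e-01] yaw 90.31 tilt [ 1.e-03  1.e-04 -1.e+00]
```

>>> apply_moves --steps "0 0 0.57 0.9 -1 0 -1;0 0 0.57 0.9 -2 0 -1;0 0 0.57 0.9 -3 0 -1;0 0 0.57 0.86 -4 0 -1;0 0 0.57 0.86 -5 0.3 -1;0 0 0.57 0.86 -6 0.6 -1;0 0 0.57 0.86 -6.9 0.6 -1;0 0 0.57 0.86 -6.9 0.6 -1;0 0 0.57 0.86 -6.9 0.6 -1;0 0 0.57 0.86 -6.9 0.6 -1"

```text
time_s: 54.0
tool_pos: [0.6601, -0.3446, 0.2699]
orientation: [0.001, 0.037, 0.999, 0.0]
contact_force: [0.2, -0.4, 1.1]
finger_gap: 0.006
gripper_force: 0.0
```

```bash
python3 - <<'E'
from h import *
d=grab("wrist","w15");print("cam",np.array(d["cam_to_world"])[:3,3].round(4))
h=cv2.cvtColor(d["color"],cv2.COLOR_RGB2HSV);u,v=proj(d,[*at(2,0,.025),.13]).astype(int);x0,y0=u-24,v-36
m=(h[...,1]>140)&(h[...,0]>18)&(h[...,0]<30)
ys,xs=np.nonzero(m[y0:y0+70,x0:x0+48]);print(xs.mean()+x0,ys.mean()+y0,len(xs));C=onz(d,xs.mean()+x0,ys.mean()+y0,.128);print("collar",C)
for r in range(y0,y0+66,2):print(r,''.join('B' if m[r,c] else '#' if h[r,c,1]<45 and h[r,c,2]<150 else '.' for c in range(x0,x0+48)))
print(x0)
E
```

```text
cam [ 0.5762 -0.3386  0.4313]
318.9020408163265 144.5265306122449 245
collar [ 0.61686402 -0.3412537   0.128     ]
83 ................................................
85 ................................................
87 ...............................................#
89 ...............................................#
91 ..............................................##
93 .......................#######........###....###
95 ......................###..####......###########
97 ......................#########....#############
99 ......................#########..###############
101 ......................#########.################
103 ......................########.#################
105 ......................##########################
107 ......................##########################
109 ......................##########################
111 ......................##########################
113 .....................###########################
115 .....................###########################
117 .....................###########################
119 .....................###########################
121 .....................###########################
123 .....................###########################
125 ..................##############################
127 .................###############################
129 ................################################
131 ...............#################################
133 ..............##################################
135 ...............#################################
137 ##################..BBBBBBBBBBB.################
139 #################.BBBBBBBBBBBBBBB.##############
141 ################.BBBBBBBBBBBBBBBBB##############
143 ###############..BBBBBBBBBBBBBBBBB.#############
145 ################BBBBBBBBBBBBBBBBBB.#############
147 ################.BBBBBBBBBBBBBBBBB.#############
294
```

```bash
python3 - <<'E'
from workcell import manip
print(manip.close_job())
E
```

```text
the job is handed in; nothing more can be done
None
```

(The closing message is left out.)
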